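# Seat the ejector pin in the mould block

## Task

Take the steel ejector pin from its rest, push its plain end between a third and half of its length into the bore of the mould block and let go; then take hold again nearer the head and push it on until the plunger inside has gone all the way back, pressing it firmly home with about 15 N. The pin must never bear on the block with more than 25 N; leave it in the bore, and leave the bottle, tin and tape roll alone.

Things in the scene. Friction and masses are not known exactly. Their poses are not given: they have to be found in the camera images.
- pin: Steel ejector pin, 260 mm long, 16 mm diameter, about 0.36 kg; the rear 10 mm is a flat head 24 mm wide, the plain end is chamfered 3 mm. Origin on its axis at mid-length, at about the centre of mass; x along the axis toward the plain end. Starts lying level on the rest, axis 195 mm above the bench, plain end to the robot's right; its middle 110 mm is free for fingers on both sides.
- pin_tip (a point): Centre of the pin's plain end; same axes as the pin.
- pin_head (a point): Centre of the rear face of the pin's head; same axes as the pin. Let go partway in the bore, the pin stays but its head droops by about 1 to 1.5 degrees; gripped while drooping it binds unless it is swung level first.
- pin_rest: Fixed aluminium rest that the pin lies on: base plate 200x70x12 mm, two V posts 14 mm thick, 150 mm apart, whose arms end about 203 mm above the bench. Origin under its centre, x along the pin it carries. The gap under the pin between the posts is 175 mm high. Between robot and work stands a fixed wooden stand, 422 mm tall, x 0.19 to 0.39, y -0.20 to 0.26 m: come round it or over it.
- block: Fixed steel mould block, 200 mm long, 64x64 mm in section, 233 to 297 mm above the bench, on a dark riser 170 mm long, 56 mm wide, and a foot plate 230x100x18 mm that stands out 15 mm in front of the bore's mouth. Origin on the bench under the mouth; x runs along the bore into the block, to the robot's right.
- bore_mouth (a point): Centre of the bore's mouth on the block's front face, 265 mm above the bench; x along the bore into the block, z up. The bore is level, smooth and oiled, 18 mm in diameter with a 3 mm chamfer at the mouth, and runs through the block. A plunger sits in it; the pin's tip meets it at an unknown depth between 155 and 179 mm.
- plunger (a joint): Stroke of the plunger in the bore, in m: 0 untouched, 0.008 all the way back; it stays where it is pushed. It gives way with about 4 N of friction; once back it bears on a stiff buffer (4 N per mm for 6 mm, then rigid). Its thin tail shows at the rear of the block.
- squeeze_bottle: White squeeze bottle, 58 mm wide, 180 mm tall, standing beyond the block; bystander. Origin under its centre.
- paste_tin: Round tin with a dark lid, 101 mm wide, 70 mm tall, standing beyond the block; bystander. Origin under its centre.
- tape_roll: Black roll of tape, 66 mm wide, 18 mm tall, lying beyond the rest and the block; bystander. Origin under its centre.

How it is judged:
On the way, in this order (a step that is already met when the one before it is completed fails the run):
1. the pin is partway in the bore (60 to 145 mm) and let go (x of pin_tip in the frame of bore_mouth between 0.06 and 0.145 m and angle between the x axis of pin and the x axis of bore_mouth, either way round below 0.08 rad and y of pin_tip in the frame of bore_mouth between -0.005 and 0.005 m and contact force between the fingers and pin below 0.3 N), for 0.2 s.
2. held again nearer the head (TCP within 100 mm of the head's face), the pin has the plunger all the way back and is pressed against it with more than 9 N (value of joint plunger above 0.0068 m and contact force between pin and block above 9 N and distance between the grasp point and pin_head below 0.1 m and contact force between the fingers and pin above 2 N), for 0.2 s.
At the end, for the whole second after the job is handed in: The plunger is pushed all the way back (more than 6.5 of its 8 mm), the pin lies in the bore more than 150 mm deep, in line with it within 0.06 rad, at rest and let go (value of joint plunger above 0.0065 m and x of pin_tip in the frame of bore_mouth above 0.15 m and angle between the x axis of pin and the x axis of bore_mouth, either way round below 0.06 rad and contact force between the fingers and pin below 0.3 N and linear speed of pin below 0.01 m/s); the robot touches nothing.
It fails at once if the pin bears on the block or its plunger with more than 25 N (contact force between pin and block above 25 N).
It fails at once if a bystander is moved more than 15 mm (distance of any of squeeze_bottle, paste_tin, tape_roll from where it was at the start of the episode above 0.015 m).
It also fails if it takes over 70 s, if anything falls off the work surface, if the arm or the gripper's body presses on something with over 40 N, if the wrist force passes 120 N, or if a joint passes its speed limit or range.

## Robot

A 6-joint arm with a two-finger parallel gripper is mounted at the origin on a cart in front of the work surface, level with it; the furniture and walls round the work are solid. World frame = base frame: x ahead of the robot, y to its left, z up, the work surface at z = 0. Lengths are in m, angles in rad, forces in N, time in s.
With the tool pointing down it reaches from about 0.35 to 0.975 m from the base axis. Payload 4.9 kg.
Tool frame: the origin (TCP) lies between the finger pads, 19 mm behind the fingertips; this is the grasp point; z points along the fingers, y is the line along which they close (so a half turn about z gives the same grasp; the last joint's range is limited). The gripper opens to 85 mm and grips with 20 to 120 N. Pads are 22 mm wide; open, the fingers measure 114 mm over their backs; the gripper's body (76 mm by 85 mm) begins 54 mm behind the grasp point. The pads swing forward as they close: fully open they stand 13 mm farther back than shut.
Start: joints at [1.061, 0.053, 1.613, -0, 1.476, -0.119], TCP at [0.238, 0.578, 0.25] pointing down, gripper open.
Joint ranges: [-3.01, 3.01], [-1.01, 2.22], [0.06, 2.58], [-1.02, 4.17], [0.09, 2.62], [-3.14, 3.14]. Speed limits (rad/s): [2.57, 2.57, 3.14, 3.14, 3.14, 3.14].

## Interface

Orientations are given as a 3x3 rotation matrix whose columns are the frame's x, y, z axes.
In Python, from plant import * gives the robot as it stands. The module is installed in compiled form; this text tells all that it offers.
- The arm moves only by the tool apply_moves, never from a script. Its argument "commands" is a list of rows, each an object with "slide": the shift along the tool's x, y, z in m, a list of three; "rotation": the turn, a rotation vector about the tool's x, y, z in degrees, a list of three; "jaw": the closure, from -1 (fully open) to 1 (shut). A call has 1 to 20 rows; each row shifts and turns the commanded pose from where the row before left it, along the tool's axes as they then stand; what a row does not reach is not made up. A row lasts 1/8 s, in which the tool goes at most 62.5 mm and 10.7 degrees, less where a joint would pass 70% of its speed; a pose out of reach is approached as far as the arm can. A call is refused whole if a number of a shift passes 0.0625 or a number of a turn 10.7, either way. A call with a gripper value outside its range is refused whole. The fingers move at their own pace and stop on an object; the grip force is fixed at half the most. Time passes only in rows, so rows that do not move let the fingers close. It gives the time, the measured TCP pose, the force, the opening and the grip force at its end, in the units of the state.
- read_state(): the state, without advancing time (a new reading comes with each control period).
- snapshot(name): name is "scene" or "side" or "wrist"; returns the picture (420x560x3 uint8, red, green, blue); there is no depth.
- calibration(name): a dict with "mtx" (3x3 intrinsics, pixels), "pose" (4x4, takes a point from camera to world coordinates). Camera axes: x right, y up, looking along -z (the intrinsics and any distortion apply to the point x, -y, -z); pixel columns grow to the right and rows downward; lengths in m; the calibration is good to about 2 mm. The wrist camera is an equidistant fisheye: a pixel r from the principal point sees the ray r / f radians off the axis. A picture is of the moment at which its call begins: read the wrist's pose just before it. calibration takes no time and is no camera call; for the wrist camera it gives the pose at the moment of the call.
- hand_in(): hands the job in; it is judged then, once.
Trained networks look in the newest picture that a camera, given by its name, has taken for a name from the list of things; names that differ only in an ending like _2 or _b are one class to them, and where a whole thing is asked for, a point or a joint stands for the part that bears it (a point fixed in the world has none). Each returns a list of dicts, best first, with "confidence" (0 to 1); they miss things now and then, are a little off and sometimes report something else, mostly with a low value. They report only what shows in the picture. A call takes as long as a camera call.
- recognise(camera, label): "at" ([row, column] in pixels, amid what is visible of it).
- regions_of(camera, label): "mask" (420x560 bool, what is visible of it) and "at" ([row, column] in pixels, amid what is visible of it).
The state is a dict: "time_s": time; "joint_pos": joint angles; "dq": joint speeds; "joint_efforts": joint torques, N m; "ee_pos": TCP position; "tcp_rot": TCP orientation; "wrist_force": force on the tool from outside, world axes, zero at the start; "torque": the same for the moment, N m; "width": finger opening in m; "grasp_force": force on a finger pad.
Only numpy, scipy, OpenCV 4.12 (cv2) and the standard library are available. Lean on these libraries where they do the work, as an engineer would, in place of code of your own. Each camera call takes 0.05 s, during which the arm holds its last target. There are 200 camera calls.

## Working session

There is one attempt and no reset: what is moved stays moved. The work goes in short steps, Python scripts to look and compute and a tool call to move; the robot and the scene stay as the last step left them, time stands still between calls to the robot, and variables do not carry over. Pictures are saved under pics/ and viewed, at most 11 in all, crops included, and the job is handed in when it is done.

Besides the shell and the picture viewer there is one more tool, called after ">>>" as name(argument=value, ...) on one line, values as JSON. apply_moves: Moves the arm, as the interface text tells. Its arguments: {"type":"object","properties":{"commands":{"type":"array","items":{"type":"object","properties":{"slide":{"type":"array","items":{"type":"number"}},"rotation":{"type":"array","items":{"type":"number"}},"jaw":{"type":"number"}}}}},"required":["commands"]}

```bash
mkdir -p pics
python3 - <<'E'
from plant import *
import cv2,numpy as np
s=read_state();print(s)
for c in ["scene","side"]:
    im=snapshot(c);cv2.imwrite(f"pics/{c}0.png",im[:,:,::-1])
    k=calibration(c);print(c,k["mtx"].round(1).tolist(),k["pose"].round(3).tolist(), [x for x in k])
    for l in ["pin","pin_rest","block","squeeze_bottle","paste_tin","tape_roll"]:
        r=recognise(c,l);print(l,[(np.round(a["at"]).tolist(),round(a["confidence"],2)) for a in r[:2]])
E
```

```text
{'time_s': 0.0, 'joint_pos': array([ 1.06103463e+00,  5.33726372e-02,  1.61429386e+00,  1.57859814e-05,
        1.47599961e+00, -1.19032483e-01]), 'dq': array([ 8.53205663e-04,  9.21283584e-05,  9.00312606e-04,  4.71115469e-04,
        3.38490300e-04, -2.91155695e-04]), 'joint_efforts': array([ 5.83914425e-04, -3.93692064e+01, -3.70169699e+01, -1.21422127e-04,
        7.05702594e-03, -2.13478489e-05]), 'ee_pos': array([0.23776679, 0.57737533, 0.24875328]), 'tcp_rot': array([[-9.24630865e-01,  3.80863113e-01, -1.02549837e-03],
       [ 3.80864404e-01,  9.24629146e-01, -1.80216731e-03],
       [ 2.61826633e-04, -2.05691535e-03, -9.99997850e-01]]), 'wrist_force': array([-0.05126936,  0.13239863,  0.1185278 ]), 'torque': array([-0.02681431,  0.00136716,  0.00914325]), 'grasp_force': 0.0, 'width': 0.08563910362190429}
scene [[380.3, 0.0, 275.6], [0.0, 380.3, 203.3], [0.0, 0.0, 1.0]] [[-0.344, -0.772, 0.535, 1.143], [0.939, -0.281, 0.198, 0.415], [-0.003, 0.571, 0.821, 0.987], [0.0, 0.0, 0.0, 1.0]] ['mtx', 'pose']
pin [([185.0, 358.0], 0.92)]
pin_rest [([220.0, 339.0], 0.78)]
block [([175.0, 243.0], 0.9)]
squeeze_bottle [([219.0, 159.0], 0.76)]
paste_tin [([250.0, 212.0], 0.82)]
tape_roll [([274.0, 292.0], 0.81)]
side [[407.1, 0.0, 271.5], [0.0, 407.1, 212.4], [0.0, 0.0, 1.0]] [[-0.411, -0.74, 0.533, 1.245], [0.912, -0.34, 0.231, 0.492], [0.01, 0.581, 0.814, 1.114], [0.0, 0.0, 0.0, 1.0]] ['mtx', 'pose']
pin [([196.0, 345.0], 0.91)]
pin_rest [([226.0, 330.0], 0.93)]
block [([182.0, 243.0], 0.75)]
squeeze_bottle [([218.0, 165.0], 0.64)]
paste_tin [([247.0, 208.0], 0.84)]
tape_roll [([269.0, 280.0], 0.86)]
```

View pics/scene0.png

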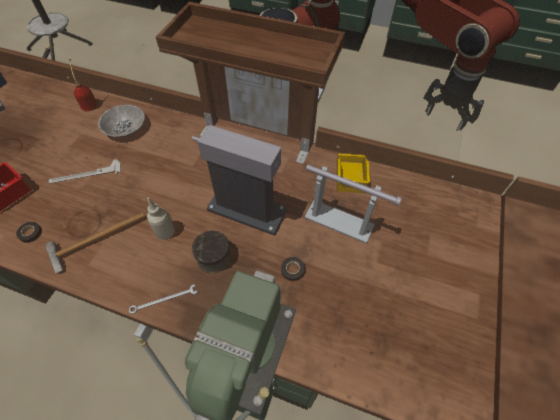

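```bash
cat > h.py <<'E'
from plant import *
import cv2,numpy as np
from scipy.optimize import least_squares
def ray(k,rc):
    d=np.linalg.solve(k["mtx"],[rc[1],rc[0],1.]);d=np.array([d[0],-d[1],-1.])
    return k["pose"][:3,3],k["pose"][:3,:3]@d
def plane(k,rc,z):
    o,d=ray(k,rc);return o+d*(z-o[2])/d[2]
def proj(k,p):
    q=(np.atleast_2d(p)-k["pose"][:3,3])@k["pose"][:3,:3]
    return np.c_[k["mtx"][0,0]*q[:,0]/-q[:,2]+k["mtx"][0,2],k["mtx"][1,1]*q[:,1]/q[:,2]+k["mtx"][1,2]]
def bodyends(m,k,z):
    # mask -> world plane at axis height; return points
    r,c=np.nonzero(m);return np.array([plane(k,(a,b),z)[:2] for a,b in zip(r,c)])
E
python3 - <<'E'
from h import *
for c in ["scene","side"]:
    k=calibration(c);im=snapshot(c)
    for l,z in [("pin",.195),("block",.297)]:
        r=regions_of(c,l)
        for q in r[:1]:
            m=q["mask"].astype(np.uint8);np.save(f"m_{c}_{l}.npy",m)
            P=bodyends(m,k,z).astype(np.float32)
            rect=cv2.minAreaRect(P*1000);print(c,l,m.sum(),q["confidence"],np.round(cv2.boxPoints(rect)).tolist(),rect[1:])
            v=cv2.fitLine(P,cv2.DIST_L2,0,.01,.01).ravel();t=(P-v[2:])@v[:2];print(" axis",v[:2],v[2:]+v[:2]*t.min(),v[2:]+v[:2]*t.max())
    for l,z in [("squeeze_bottle",.09),("paste_tin",.035),("tape_roll",.009),("pin_rest",.1)]:
        r=recognise(c,l);print(l,plane(k,r[0]["at"],z).round(3)) if r else 0
E
```

```text
scene pin 707 0.91 [[474.0, 259.0], [504.0, 256.0], [529.0, 517.0], [500.0, 520.0]] ((262.3416442871094, 29.88152313232422), 84.32909393310547)
 axis [0.11112326 0.99380666] [0.48540634 0.25738353] [0.51455516 0.5180697 ]
scene block 6284 0.72 [[520.0, -12.0], [756.0, -25.0], [772.0, 273.0], [535.0, 285.0]] ((297.9848327636719, 236.9763641357422), 87.03781127929688)
 axis [0.75878793 0.65133774] [0.50678873 0.0257412 ] [0.77822953 0.25874388]
squeeze_bottle [ 0.718 -0.091  0.09 ]
paste_tin [0.737 0.08  0.035]
tape_roll [0.686 0.283 0.009]
pin_rest [0.558 0.381 0.1  ]
side pin 487 0.78 [[474.0, 262.0], [498.0, 259.0], [526.0, 514.0], [503.0, 517.0]] ((256.1792907714844, 23.664369583129883), 83.51327514648438)
 axis [0.1107221 0.9938514] [0.4869241 0.2605066] [0.5152883 0.5151057]
squeeze_bottle [ 0.737 -0.082  0.09 ]
paste_tin [0.739 0.057 0.035]
tape_roll [0.707 0.3   0.009]
pin_rest [0.547 0.389 0.1  ]
```

Scene: pin at about (307,168) tip to (398,200) head, on the rest; the block's light top runs from (200,140) to (280,155), mouth facing right; wooden stand at top. I'll zoom in on the block in both views.

Run:
```python
from h import *
a=cv2.imread("pics/scene0.png")[120:235,190:300];b=cv2.imread("pics/side0.png")[120:235,190:300]
f=lambda x:cv2.resize(x,None,fx=3.6,fy=3.6*1.4 if 0 else 3.6,interpolation=cv2.INTER_CUBIC)
cv2.imwrite("pics/blk.png",np.hstack([f(a),f(b)]))
```

```text
(no output)
```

View pics/blk.png

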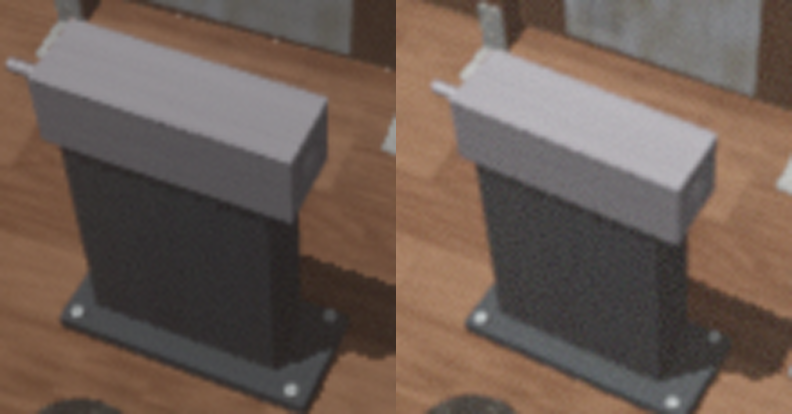

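```bash
cat > fit.py <<'E'
from h import *
K={c:calibration(c) for c in ["scene","side"]}
h=.032;M=[(200,h,.297),(200,-h,.297),(0,-h,.297),(0,h,.297)]
# block frame: x into bore (-y world), z up, y = world +x-ish ; near side(camera)=large world x => +y_b
B=np.array([[.2,-h,.297],[.2,h,.297],[0,h,.297],[0,-h,.297],[0,h,.233],[.2,h,.233],[0,-h,.233]])
F=np.array([[-.015,.05,.018],[.215,.05,.018],[-.015,-.05,.018]])
O=np.vstack([B,F])
px={"scene":[(65,20),(33,82),(290,163),(328,97),(297,222),(40,143),(325,155),(305,410),(62,320),(347,320)],
"side":[(97,50),(58,100),(284,191),(321,136),(292,243),(68,157),(318,182),(292,410),(71,325),(336,343)]}
px={c:np.array(v)/3.6+[190,120]-.36 for c,v in px.items()}
def W(p):
    c,s=np.cos(p[2]),np.sin(p[2]);return np.c_[p[0]+c*O[:,0]-s*O[:,1],p[1]+s*O[:,0]+c*O[:,1],O[:,2]]
def res(cs):
    return lambda p:np.concatenate([(proj(K[c],W(p))-px[c]).ravel() for c in cs])
for cs in [["scene"],["side"],["scene","side"]]:
    r=least_squares(res(cs),[.5,.17,-1.6],loss="soft_l1");print(cs,r.x.round(4),np.degrees(r.x[2]))
    print(np.round(res(cs)(r.x).reshape(-1,2),1).tolist())
    print("axis dir",np.cos(r.x[2]),np.sin(r.x[2]))
E
python3 fit.py
```

```text
['scene'] [ 0.5613  0.2006 -1.6035] -91.87594018934489
[[0.9, 0.2], [-2.3, -0.2], [0.7, 0.1], [0.0, 0.1], [-0.9, 0.4], [0.0, -0.0], [0.6, 1.0], [0.1, -0.8], [-1.7, 0.1], [0.6, -1.8]]
axis dir -0.03273548343123275 -0.999464050441297
['side'] [ 0.5612  0.2024 -1.6075] -92.10181940619567
[[0.2, -0.3], [-0.9, 0.2], [0.8, -0.4], [1.0, -0.9], [-1.5, 0.4], [-0.9, 0.0], [1.2, 1.8], [-0.2, 2.2], [-0.9, -0.6], [1.0, -2.1]]
axis dir -0.03667544199001554 -0.9993272296674583
['scene', 'side'] [ 0.5613  0.2013 -1.6055] -91.9886322630504
[[1.3, 0.1], [-1.9, -0.3], [1.0, 0.2], [0.3, 0.1], [-0.7, 0.4], [0.4, -0.1], [1.0, 1.1], [0.3, -0.7], [-1.4, 0.0], [0.9, -1.8], [-0.3, -0.3], [-1.3, 0.2], [0.5, -0.5], [0.6, -1.0], [-1.9, 0.3], [-1.3, 0.1], [0.9, 1.7], [-0.5, 2.1], [-1.2, -0.6], [0.7, -2.2]]
axis dir -0.034701212441256415 -0.9993977315639189
```

Run:
```python
from h import *
s=read_state()
for c in ["scene","side"]:
    k=calibration(c)
    for z in [.25,.35,.45,.5,.55,.6,.65,.7]:
        print(c,z,proj(k,[.238,.577,z]).round(0))
k=calibration("wrist");print(k["mtx"].tolist(),np.round(k["pose"],3).tolist())
# kinematic guess: arm planar; print pitch
print(s["joint_pos"])
im=snapshot("wrist");cv2.imwrite("pics/w0.png",im[:,:,::-1])
for l in ["pin","block"]:print(l,[(a["at"],a["confidence"]) for a in recognise("wrist",l)[:1]])
```

```text
scene 0.25 [[443. 120.]]
scene 0.35 [[457.  90.]]
scene 0.45 [[474.  56.]]
scene 0.5 [[483.  36.]]
scene 0.55 [[494.  14.]]
scene 0.6 [[505. -10.]]
scene 0.65 [[518. -37.]]
scene 0.7 [[532. -67.]]
side 0.25 [[432. 141.]]
side 0.35 [[444. 115.]]
side 0.45 [[458.  85.]]
side 0.5 [[466.  69.]]
side 0.55 [[474.  50.]]
side 0.6 [[483.  31.]]
side 0.65 [[493.   9.]]
side 0.7 [[504. -14.]]
[[325.19226210127806, 0.0, 282.6487246948276], [0.0, 325.19226210127806, 210.99410523322047], [0.0, 0.0, 1.0]] [[0.381, -0.888, -0.257, 0.173], [0.924, 0.366, 0.106, 0.604], [0.0, -0.278, 0.961, 0.375], [0.0, 0.0, 0.0, 1.0]]
[ 1.06101383e+00  5.27056484e-02  1.61290736e+00  5.64102024e-07
  1.47601917e+00 -1.18962576e-01]
pin []
block [([413.7, 111.7], 0.76)]
```

View pics/w0.png

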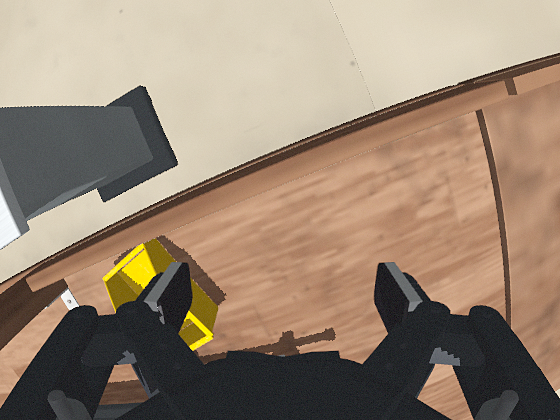

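View pics/side0.png

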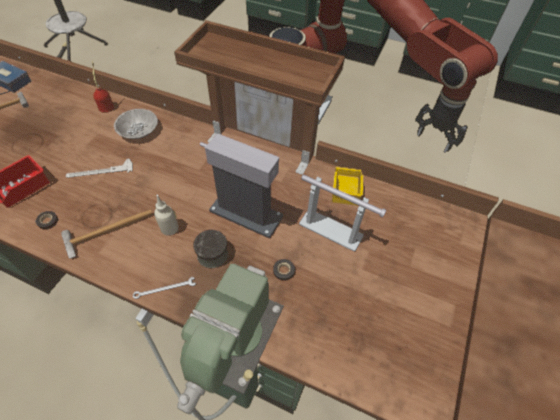

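Wrist view shows only the yellow tray and bench edge; side view agrees with the scene view (pin (303,182)–(383,210), mouth side of block near (276,170)). Moving above the pin.

>>> apply_moves(commands=[{"slide": [0, 0, -0.04], "rotation": [0, 0, 0], "jaw": -1}, {"slide": [-0.04, -0.006, -0.02], "rotation": [0, 0, 0], "jaw": -1}, {"slide": [-0.04, -0.006, -0.02], "rotation": [0, 0, 0], "jaw": -1}, {"slide": [-0.04, -0.006, -0.02], "rotation": [0, 0, 0], "jaw": -1}, {"slide": [-0.04, -0.006, -0.011], "rotation": [0, 0, 0], "jaw": -1}, {"slide": [-0.04, -0.006, 0], "rotation": [0, 0, 0], "jaw": -1}, {"slide": [-0.04, -0.006, 0], "rotation": [0, 0, 0], "jaw": -1}, {"slide": [-0.04, -0.006, 0], "rotation": [0, 0, 0], "jaw": -1}, {"slide": [-0.027, -0.004, 0], "rotation": [0, 0, 0], "jaw": -1}, {"rotation": [0, 0, 10.6], "slide": [0, 0, 0], "jaw": -1}, {"rotation": [0, 0, 10.6], "slide": [0, 0, 0], "jaw": -1}, {"rotation": [0, 0, 10.6], "slide": [0, 0, 0], "jaw": -1}, {"rotation": [0, 0, 10.6], "slide": [0, 0, 0], "jaw": -1}, {"rotation": [0, 0, 10.6], "slide": [0, 0, 0], "jaw": -1}, {"rotation": [0, 0, 10.6], "slide": [0, 0, 0], "jaw": -1}, {"rotation": [0, 0, 10.4], "slide": [0, 0, 0], "jaw": -1}, {"rotation": [0, 0, 0], "slide": [0, 0, 0], "jaw": -1}])

```text
time_s: 3.68
ee_pos: [0.5044, 0.4184, 0.361]
tcp_rot: [[0.109, 0.994, -0.0], [0.994, -0.109, -0.0], [-0.0, -0.0, -1.0]]
wrist_force: [0.2, 0.1, -0.2]
width: 0.0853
grasp_force: 0.0
```

Run:
```python
from h import *
s=read_state();print(s["time_s"],s["ee_pos"].round(4),s["tcp_rot"].round(3).tolist(),s["joint_pos"].round(4),s["wrist_force"])
im=snapshot("wrist");cv2.imwrite("pics/w1.png",im[:,:,::-1])
for l in ["pin","block","bore_mouth","pin_tip","pin_head"]:print(l,[(a["at"],a["confidence"]) for a in recognise("wrist",l)[:2]])
# geometry guess: two equations from this and start pose
q=[(.0527,1.613,.6243,.249),(s["joint_pos"][1],s["joint_pos"][2],np.hypot(*s["ee_pos"][:2]),s["ee_pos"][2])]
A=np.array([[np.sin(a),np.sin(a+b)] for a,b,_,_ in q]);print("a,b(no offset)",np.linalg.solve(A,[x[2] for x in q]))
A=[];y=[]
for a,b,r,z in q:
    A+= [[np.sin(a),np.sin(a+b),0],[np.cos(a),np.cos(a+b),1]];y+=[r,z]
print(np.linalg.lstsq(np.array(A),np.array(y),rcond=None))
```

```text
3.675 [0.5044 0.4184 0.361 ] [[0.109, 0.994, -0.0], [0.994, -0.109, -0.0], [-0.0, -0.0, -1.0]] [0.579  0.0825 1.3994 0.     1.6597 0.6884] [ 0.20636298  0.07414294 -0.24293352]
pin [([201.0, 281.5], 0.9)]
block [([320.0, 333.5], 0.65)]
bore_mouth [([318.1, 334.5], 0.69)]
pin_tip [([201.6, 282.8], 0.89)]
pin_head [([204.5, 279.5], 0.73)]
a,b(no offset) [1.03223481 0.57250265]
(array([ 0.91427528,  0.5808401 , -0.60536071]), array([3.23515079e-05]), np.int32(3), array([1.99973989, 1.41448487, 0.01652029]))
```

View pics/w1.png

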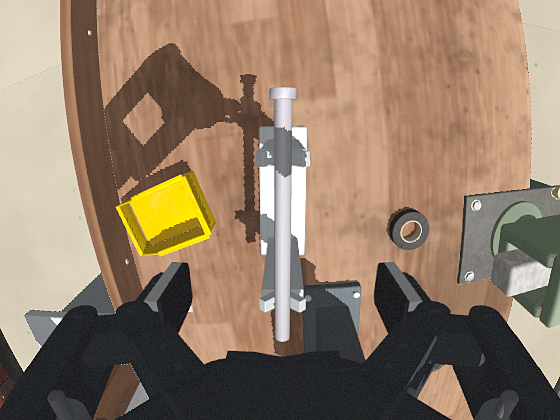

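Wrist view: pin runs from head (284,93) down to tip (281,340), tool aligned with it; block foot at (335,320). Now measure the pin axis with the wrist camera.

```bash
cat >> h.py <<'E'
def wray(k,rc):
    x=(np.asarray(rc[1])-k["mtx"][0,2])/k["mtx"][0,0];y=(np.asarray(rc[0])-k["mtx"][1,2])/k["mtx"][1,1]
    t=np.hypot(x,y)+1e-12;d=np.stack([x/t*np.sin(t),-y/t*np.sin(t),-np.cos(t)],-1)
    return k["pose"][:3,3],d@k["pose"][:3,:3].T
def wplane(k,rc,z):
    o,d=wray(k,rc);return o+d*((z-o[2])/d[...,2])[...,None]
def wproj(k,p):
    q=(np.atleast_2d(p)-k["pose"][:3,3])@k["pose"][:3,:3]
    n=np.hypot(q[:,0],q[:,1]);t=np.arctan2(n,-q[:,2])*k["mtx"][0,0]
    return np.c_[k["mtx"][0,2]+t*q[:,0]/n,k["mtx"][1,2]-t*q[:,1]/n]
E
python3 - <<'E'
from h import *
k=calibration("wrist");snapshot("wrist");r=regions_of("wrist","pin")[0];m=r["mask"];print(r["confidence"],m.sum())
rr,cc=np.nonzero(m);P=wplane(k,np.array([rr,cc]),.197)[:,:2]
v=cv2.fitLine(P.astype(np.float32),cv2.DIST_HUBER,0,.001,.001).ravel();u=v[:2]*np.sign(-v[1])
t=(P-v[2:])@u;lat=(P-v[2:])@[-u[1],u[0]];print("u",u,"tip",v[2:]+u*t.max(),"head",v[2:]+u*t.min(),"len",np.ptp(t))
for lo in np.arange(t.min(),t.max(),.03):
    w=lat[(t>=lo)&(t<lo+.03)];print(round(lo-t.min(),3),w.min().round(4),w.max().round(4))
s=read_state();R=s["tcp_rot"];c=v[2:]+u*(t.max()+t.min())/2;g=c-u*.03
print("centre",c,"grip",g,"tool delta",R.T@(np.r_[g,.195]-s["ee_pos"]),"yaw err",np.degrees(np.arctan2(R[1,0],R[0,0])-np.arctan2(-u[1],-u[0])))
E
```

```text
0.97 4446
u [-0.11238204 -0.9936651 ] tip [0.48578917 0.25518204] head [0.5153745  0.51677109] len 0.2632567478138006
0.0 -0.0116 0.0111
0.03 -0.0081 0.0078
0.06 -0.0074 0.0089
0.09 -0.0075 0.0083
0.12 -0.0077 0.0083
0.15 -0.0088 0.008
0.18 -0.0083 0.008
0.21 -0.0083 0.0076
0.24 -0.0076 0.0078
centre [0.50058183 0.38597656] grip [0.50395329 0.41578652] tool delta [-2.61896176e-03 -1.58610744e-04  1.65964788e-01] yaw err 0.09474440529757382
```

>>> apply_moves(commands=[{"slide": [-0.003, 0, 0.03], "rotation": [0, 0, 0], "jaw": -1}, {"slide": [0, 0, 0.03], "rotation": [0, 0, 0], "jaw": -1}, {"slide": [0, 0, 0.03], "rotation": [0, 0, 0], "jaw": -1}, {"slide": [0, 0, 0.02], "rotation": [0, 0, 0], "jaw": -1}, {"slide": [0, 0, 0], "rotation": [0, 0, 0], "jaw": -1}])

```text
time_s: 4.7
ee_pos: [0.5033, 0.4149, 0.2488]
tcp_rot: [[0.111, 0.994, -0.003], [0.994, -0.111, -0.002], [-0.002, -0.003, -1.0]]
wrist_force: [-0.3, -0.1, 0.1]
width: 0.0852
grasp_force: 0.0
```

Run:
```python
from h import *
s=read_state();print(s["ee_pos"].round(4),s["joint_pos"].round(4),s["joint_efforts"].round(1),s["wrist_force"])
a=snapshot("scene")[:240,150:500,::-1];b=snapshot("side")[:240,150:500,::-1]
cv2.imwrite("pics/arm.png",np.vstack([cv2.resize(a,None,fx=1.25,fy=1.25),cv2.resize(b,None,fx=1.25,fy=1.25)]))
```

```text
[0.5033 0.4149 0.2488] [0.5754 0.119  1.5445 0.     1.4819 0.6868] [ -0.  -41.9 -36.6  -0.   -0.1  -0. ] [-0.27746469 -0.09541762  0.09874269]
```

View pics/arm.png

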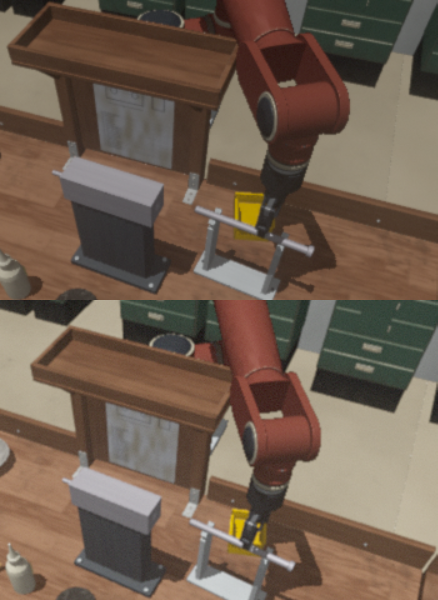

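Forearm passes beside the stand's corner (scene ~ (238,40)–(258,110)), seemingly clear. Descend carefully.

>>> apply_moves(commands=[{"slide": [0, 0, 0.01], "rotation": [0, 0, 0], "jaw": -1}, {"slide": [0, 0, 0.01], "rotation": [0, 0, 0], "jaw": -1}, {"slide": [0, 0, 0.005], "rotation": [0, 0, 0], "jaw": -1}, {"slide": [0, 0, 0], "rotation": [0, 0, 0], "jaw": -1}])

```text
time_s: 5.3
ee_pos: [0.5037, 0.4152, 0.225]
tcp_rot: [[0.111, 0.994, -0.001], [0.994, -0.111, -0.001], [-0.001, -0.001, -1.0]]
wrist_force: [0.1, 0.3, -0.5]
width: 0.0856
grasp_force: 0.0
```

Run:
```python
from h import *
s=read_state();print(s["ee_pos"].round(4),s["joint_pos"].round(4),s["joint_efforts"].round(1),s["wrist_force"])
```

```text
[0.5037 0.4152 0.225 ] [0.5754 0.1337 1.5685 0.     1.441  0.687 ] [ -0.  -42.4 -36.5  -0.   -0.   -0. ] [ 0.08231939  0.29147057 -0.48643759]
```

>>> apply_moves(commands=[{"slide": [0, 0, 0.008], "rotation": [0, 0, 0], "jaw": -1}, {"slide": [0, 0, 0.008], "rotation": [0, 0, 0], "jaw": -1}, {"slide": [0, 0, 0], "rotation": [0, 0, 0], "jaw": -1}])

```text
time_s: 5.68
ee_pos: [0.5036, 0.4151, 0.2086]
tcp_rot: [[0.111, 0.994, -0.002], [0.994, -0.111, -0.001], [-0.001, -0.002, -1.0]]
wrist_force: [-0.1, -0.2, -0.5]
width: 0.0849
grasp_force: 0.0
```

Run:
```python
from h import *
s=read_state();print(s["ee_pos"].round(4),s["joint_pos"].round(4),s["joint_efforts"].round(1),s["wrist_force"])
```

```text
[0.5036 0.4151 0.2086] [0.5754 0.1451 1.5837 0.     1.4149 0.687 ] [ -0.  -42.9 -36.5  -0.   -0.   -0. ] [-0.06038996 -0.20453084 -0.46207992]
```

>>> apply_moves(commands=[{"slide": [0, 0, 0.008], "rotation": [0, 0, 0], "jaw": -1}, {"slide": [0, 0, 0.004], "rotation": [0, 0, 0], "jaw": -1}, {"slide": [0, 0, 0], "rotation": [0, 0, 0], "jaw": 1}, {"slide": [0, 0, 0], "rotation": [0, 0, 0], "jaw": 1}, {"slide": [0, 0, 0], "rotation": [0, 0, 0], "jaw": 1}, {"slide": [0, 0, 0], "rotation": [0, 0, 0], "jaw": 1}, {"slide": [0, 0, 0], "rotation": [0, 0, 0], "jaw": 1}, {"slide": [0, 0, 0], "rotation": [0, 0, 0], "jaw": 1}, {"slide": [0, 0, 0], "rotation": [0, 0, 0], "jaw": 1}, {"slide": [0, 0, 0], "rotation": [0, 0, 0], "jaw": 1}])

```text
time_s: 6.92
ee_pos: [0.5039, 0.4156, 0.1985]
tcp_rot: [[0.111, 0.994, -0.0], [0.994, -0.111, 0.0], [0.0, -0.0, -1.0]]
wrist_force: [-5.1, -0.1, 4.6]
width: 0.0139
grasp_force: 58.6
```

Run:
```python
from h import *
s=read_state();print(s["ee_pos"].round(4),s["joint_pos"].round(4),s["joint_efforts"].round(1),s["wrist_force"],s["torque"],s["width"],s["grasp_force"])
```

```text
[0.5039 0.4156 0.1985] [5.7570e-01 1.5280e-01 1.5925e+00 5.0000e-04 1.3963e+00 6.8700e-01] [ -1.7 -39.9 -35.2  -0.6  -1.   -0. ] [-5.1194302  -0.10964547  4.5603222 ] [-0.0570457   0.70659663 -0.00440267] 0.013948540073840648 58.59017550945282
```

>>> apply_moves(commands=[{"slide": [0, 0, -0.004], "rotation": [0, 0, 0], "jaw": 1}, {"slide": [0, 0, -0.01], "rotation": [0, 0, 0], "jaw": 1}, {"slide": [0, 0, -0.014], "rotation": [0, 0, 0], "jaw": 1}, {"slide": [0, 0, -0.014], "rotation": [0, 0, 0], "jaw": 1}, {"slide": [0, 0, -0.014], "rotation": [0, 0, 0], "jaw": 1}, {"slide": [0, 0, -0.014], "rotation": [0, 0, 0], "jaw": 1}, {"slide": [0, 0, 0], "rotation": [0, 0, -2.2], "jaw": 1}, {"slide": [0, 0, 0], "rotation": [0, 0, -2.2], "jaw": 1}, {"slide": [0, 0.01, 0], "rotation": [0, 0, 0], "jaw": 1}, {"slide": [0, 0.015, 0], "rotation": [0, 0, 0], "jaw": 1}, {"slide": [-0.007, 0.015, 0], "rotation": [0, 0, 0], "jaw": 1}, {"slide": [-0.01, 0.015, 0], "rotation": [0, 0, 0], "jaw": 1}, {"slide": [-0.01, 0.01, 0], "rotation": [0, 0, 0], "jaw": 1}, {"slide": [0, 0, 0], "rotation": [0, 0, 0], "jaw": 1}, {"slide": [0, 0, 0], "rotation": [0, 0, 0], "jaw": 1}])

```text
time_s: 8.8
ee_pos: [0.5679, 0.3861, 0.268]
tcp_rot: [[0.035, 0.999, -0.0], [0.999, -0.035, 0.0], [0.0, -0.0, -1.0]]
wrist_force: [-0.3, 0.8, -2.4]
width: 0.014
grasp_force: 58.6
```

Run:
```python
from h import *
s=read_state();print(s["ee_pos"].round(4),s["wrist_force"],s["torque"],s["width"])
for c in ["scene","side"]:
    ims=np.mean([snapshot(c).astype(float) for _ in range(6)],0);np.save(f"av_{c}.npy",ims)
    r=regions_of(c,"pin");print(c,[(q["confidence"],q["mask"].sum()) for q in r]);np.save(f"mp_{c}.npy",r[0]["mask"])
    cv2.imwrite(f"pics/z_{c}.png",cv2.resize(ims[110:240,190:390,::-1].astype(np.uint8),None,fx=2,fy=2,interpolation=cv2.INTER_CUBIC))
k=calibration("wrist");snapshot("wrist");m=regions_of("wrist","pin")[0]["mask"];np.savez("wp.npz",m=m,pose=k["pose"],mtx=k["mtx"])
cv2.imwrite("pics/z.png",np.hstack([cv2.imread(f"pics/z_{c}.png") for c in ["scene","side"]]))
```

```text
[0.5679 0.3861 0.268 ] [-0.29242953  0.80829113 -2.42541301] [0.04274986 0.02194569 0.01148523] 0.01404914989530574
scene [(0.65, np.int64(643))]
side [(0.69, np.int64(445))]
```

View pics/z.png

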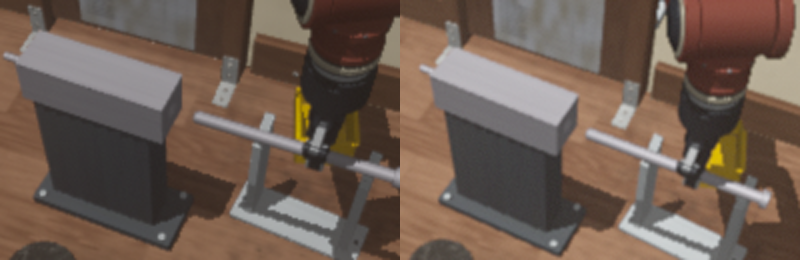

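Pin is held off the rest, level-looking, tip at (196,118) in the crop, facing the block's mouth face near (170,105). Refine block and pin with edges in both cameras.

```bash
cat > edge.py <<'E'
from h import *
from scipy.ndimage import map_coordinates,gaussian_filter
K={c:calibration(c) for c in ["scene","side"]}
G={c:gaussian_filter(np.load(f"av_{c}.npy").mean(2),.7) for c in K}
h=.032;T=.297;B=.233
E=[((0.01,h,T),(.19,h,T)),((.01,-h,T),(.19,-h,T)),((0,-h+.005,T),(0,h-.005,T)),((.2,-h+.005,T),(.2,h-.005,T)),((.01,h,B),(.19,h,B)),((0,h,B+.005),(0,h,T-.005))]
def W(p,o):
    o=np.atleast_2d(o);c,s=np.cos(p[2]),np.sin(p[2]);return np.c_[p[0]+c*o[:,0]-s*o[:,1],p[1]+s*o[:,0]+c*o[:,1],o[:,2]]
def resid(c,p,rng=4,pts=W,edges=E):
    out=[]
    for a,b in edges:
        t=np.linspace(0,1,25)[:,None];q=proj(K[c],W(p,np.array(a)*(1-t)+np.array(b)*t))
        d=q[-1]-q[0];d/=np.hypot(*d);n=np.array([-d[1],d[0]]);o=np.arange(-rng,rng+.01,.1)
        S=q[:,None]+o[None,:,None]*n;v=map_coordinates(G[c],[S[...,1],S[...,0]],order=3)
        g=np.abs(np.gradient(v,.1,axis=1)).mean(0);i=g[1:-1].argmax()+1
        out.append((o[i],g[i],n,q.mean(0)))
    return out
for cs in [["scene"],["side"],["scene","side"]]:
    p=np.array([.5613,.2013,-1.6055])
    for it in range(6):
        Rr=[(c,i,r) for c in cs for i,r in enumerate(resid(c,p,4 if it<2 else 2.5))]
        q0=p.copy()
        tgt=[r[3]+r[0]*r[2] for _,_,r in Rr]
        def f(x):
            o=[]
            for (c,i,r) in Rr:
                # current signed distances at ends to measured line
                a,b=E[i];m=proj(K[c],W(x,[a,b]));t0=proj(K[c],W(q0,[a,b]))
                o+=list((m-t0)@r[2]-r[0])
            return np.array(o)
        p=least_squares(f,p,loss="soft_l1",f_scale=.3).x
    print(cs,p.round(4),[(c[:2],i,round(r[0],1),round(r[1],1)) for c,i,r in [(c,i,r) for c in cs for i,r in enumerate(resid(c,p,2.5))]])
s=read_state();u=-s["tcp_rot"][:,0]
for c in K:
    m=np.load(f"mp_{c}.npy");P=np.argwhere(m)[:,::-1].astype(float)
    A=s["ee_pos"]+[0,0,-.0035];tip=A+u*.16;hd=A-u*.1
    e=proj(K[c],[tip,hd]);d=(e[0]-e[1])/np.hypot(*(e[0]-e[1]));n=np.array([-d[1],d[0]])
    l=(P-e[1])@n;t=(P-e[1])@d;L=np.hypot(*(e[0]-e[1]))
    print(c,"pin offsets px",[(round(a,2),round((l[(t>=a*L)&(t<(a+.12)*L)].min()+l[(t>=a*L)&(t<(a+.12)*L)].max())/2,2), int(((t>=a*L)&(t<(a+.12)*L)).sum())) for a in np.arange(0,1,.12)],"ends",t.min(),t.max()-L)
    J=proj(K[c],[tip+[.001,0,0],tip+[0,0,.001]])-e[0];print(" px per mm x,z perp",J@n,"along per mm",(proj(K[c],[tip+u*.001])-e[0])@d)
Kw=np.load("wp.npz");k=dict(pose=Kw["pose"],mtx=Kw["mtx"]);rr,cc=np.nonzero(Kw["m"]);P=wplane(k,np.array([rr,cc]),.2665)
R=s["tcp_rot"];Q=(P-s["ee_pos"])@R
v=cv2.fitLine(Q[:,:2].astype(np.float32),cv2.DIST_HUBER,0,.001,.001).ravel();print("wrist: tool-frame line",v,"head at",Q[:,0].max(),len(Q),"deg",np.degrees(np.arctan(v[1]/v[0])))
E
python3 edge.py
```

```text
['scene'] [ 0.56    0.1987 -1.6057] [('sc', 0, np.float64(-0.1), np.float64(24.6)), ('sc', 1, np.float64(0.1), np.float64(19.2)), ('sc', 2, np.float64(-0.5), np.float64(34.0)), ('sc', 3, np.float64(1.7), np.float64(17.9)), ('sc', 4, np.float64(0.0), np.float64(16.8)), ('sc', 5, np.float64(0.0), np.float64(11.1))]
['side'] [ 0.5618  0.1992 -1.6043] [('si', 0, np.float64(-0.1), np.float64(27.6)), ('si', 1, np.float64(0.3), np.float64(21.3)), ('si', 2, np.float64(-0.5), np.float64(39.4)), ('si', 3, np.float64(1.9), np.float64(19.3)), ('si', 4, np.float64(0.0), np.float64(20.1)), ('si', 5, np.float64(0.0), np.float64(12.7))]
['scene', 'side'] [ 0.5607  0.1989 -1.6054] [('sc', 0, np.float64(0.2), np.float64(24.6)), ('sc', 1, np.float64(0.3), np.float64(19.2)), ('sc', 2, np.float64(-0.5), np.float64(34.2)), ('sc', 3, np.float64(1.8), np.float64(17.9)), ('sc', 4, np.float64(0.2), np.float64(16.8)), ('sc', 5, np.float64(0.0), np.float64(11.0)), ('si', 0, np.float64(-0.5), np.float64(27.7)), ('si', 1, np.float64(-0.1), np.float64(21.4)), ('si', 2, np.float64(-0.6), np.float64(38.9)), ('si', 3
[... 458 characters left out ...]
84), np.float64(0.17), 77), (np.float64(0.96), np.float64(0.09), 18)] ends -1.72498362536135 -1.2593162506649378
 px per mm x,z perp [-0.31800686  0.25265162] along per mm [0.39406105]Traceback (most recent call last):
  File "edge.py", line 39, in <module>
    print(c,"pin offsets px",[(round(a,2),round((l[(t>=a*L)&(t<(a+.12)*L)].min()+l[(t>=a*L)&(t<(a+.12)*L)].max())/2,2), int(((t>=a*L)&(t<(a+.12)*L)).sum())) for a in np.arange(0,1,.12)],"ends",t.min(),t.max()-L)
                                                 ~~~~~~~~~~~~~~~~~~~~~~~~~~~~~^^
    return umr_minimum(a, axis, None, out, keepdims, initial, where)
ValueError: zero-size array to reduction operation minimum which has no identity
```

```bash
sed -i 's/for a in np.arange(0,1,.12)\]/for a in np.arange(0,1,.12) if ((t>=a*L)\&(t<(a+.12)*L)).any()]/' edge.py; python3 edge.py | tail -5
```

```text
scene pin offsets px [(np.float64(0.0), np.float64(0.72), 100), (np.float64(0.12), np.float64(0.2), 86), (np.float64(0.24), np.float64(0.38), 94), (np.float64(0.36), np.float64(-0.66), 3), (np.float64(0.48), np.float64(0.29), 86), (np.float64(0.6), np.float64(0.4), 80), (np.float64(0.72), np.float64(0.43), 83), (np.float64(0.84), np.float64(0.17), 77), (np.float64(0.96), np.float64(0.09), 18)] ends -1.72498362536135 -1.2593162506649378
 px per mm x,z perp [-0.31800686  0.25265162] along per mm [0.39406105]
side pin offsets px [(np.float64(0.0), np.float64(-0.1), 75), (np.float64(0.12), np.float64(-0.33), 73), (np.float64(0.24), np.float64(-0.25), 56), (np.float64(0.48), np.float64(-0.29), 45), (np.float64(0.6), np.float64(-0.4), 61), (np.float64(0.72), np.float64(-0.61), 64), (np.float64(0.84), np.float64(-0.64), 61), (np.float64(0.96), np.float64(-0.56), 7)] ends -0.33768451997602245 -1.9237654387793413
 px per mm x,z perp [-0.28707139  0.22737215] along per mm [0.35210556]
wrist: tool-frame line [9.9999887e-01 1.5119612e-03 4.3614011e-02 3.7598982e-04] head at 0.1036306125095705 12834 deg 0.086629026
```

Both cameras, bias-corrected with the pin, put the mouth at x≈0.5608; small shift and advance.

>>> apply_moves(commands=[{"slide": [0, -0.001, -0.0005], "rotation": [0, 0, 0], "jaw": 1}, {"slide": [-0.008, 0, 0], "rotation": [0, 0, 0], "jaw": 1}, {"slide": [-0.008, 0, 0], "rotation": [0, 0, 0], "jaw": 1}, {"slide": [-0.006, 0, 0], "rotation": [0, 0, 0], "jaw": 1}, {"slide": [0, 0, 0], "rotation": [0, 0, 0], "jaw": 1}])

```text
time_s: 10.22
ee_pos: [0.5664, 0.3636, 0.2686]
tcp_rot: [[0.036, 0.999, 0.0], [0.999, -0.036, 0.0], [0.0, 0.0, -1.0]]
wrist_force: [0.0, 0.2, -2.8]
width: 0.0143
grasp_force: 58.6
```

>>> apply_moves(commands=[{"slide": [-0.002, 0, 0], "rotation": [0, 0, 0], "jaw": 1}, {"slide": [-0.002, 0, 0], "rotation": [0, 0, 0], "jaw": 1}, {"slide": [-0.001, 0, 0], "rotation": [0, 0, 0], "jaw": 1}])

```text
time_s: 10.6
ee_pos: [0.5661, 0.3592, 0.2684]
tcp_rot: [[0.035, 0.999, -0.0], [0.999, -0.035, -0.0], [-0.0, -0.0, -1.0]]
wrist_force: [0.4, -0.6, -4.3]
width: 0.0137
grasp_force: 58.6
```

>>> apply_moves(commands=[{"slide": [-0.001, 0, 0], "rotation": [0, 0, 0], "jaw": 1}, {"slide": [-0.001, 0, 0], "rotation": [0, 0, 0], "jaw": 1}, {"slide": [-0.001, 0, 0], "rotation": [0, 0, 0], "jaw": 1}])

```text
time_s: 10.98
ee_pos: [0.566, 0.3562, 0.2685]
tcp_rot: [[0.035, 0.999, -0.0], [0.999, -0.035, -0.0], [-0.0, -0.0, -1.0]]
wrist_force: [-0.0, 0.9, -3.4]
width: 0.0141
grasp_force: 58.6
```

>>> apply_moves(commands=[{"slide": [-0.001, 0, 0], "rotation": [0, 0, 0], "jaw": 1}, {"slide": [-0.001, 0, 0], "rotation": [0, 0, 0], "jaw": 1}, {"slide": [-0.001, 0, 0], "rotation": [0, 0, 0], "jaw": 1}])

```text
time_s: 11.35
ee_pos: [0.5659, 0.3531, 0.2685]
tcp_rot: [[0.035, 0.999, -0.0], [0.999, -0.035, -0.0], [-0.0, -0.0, -1.0]]
wrist_force: [0.2, -0.1, -3.2]
width: 0.0138
grasp_force: 58.6
```

>>> apply_moves(commands=[{"slide": [-0.001, 0, 0], "rotation": [0, 0, 0], "jaw": 1}, {"slide": [-0.001, 0, 0], "rotation": [0, 0, 0], "jaw": 1}, {"slide": [-0.001, 0, 0], "rotation": [0, 0, 0], "jaw": 1}])

```text
time_s: 11.72
ee_pos: [0.5658, 0.3524, 0.2691]
tcp_rot: [[0.034, 0.999, 0.001], [0.999, -0.034, 0.005], [0.005, 0.001, -1.0]]
wrist_force: [0.5, 9.5, -2.7]
width: 0.0141
grasp_force: 58.6
```

```bash
python3 - <<'E'
from h import *
s=read_state();print(s["ee_pos"].round(4),s["wrist_force"],s["torque"],s["joint_efforts"].round(1))
for c in ["scene","side"]:
    ims=np.mean([snapshot(c).astype(float) for _ in range(5)],0);np.save(f"av_{c}.npy",ims)
    r=regions_of(c,"pin");np.save(f"mp_{c}.npy",r[0]["mask"])
    cv2.imwrite(f"pics/y_{c}.png",cv2.resize(ims[125:205,215:315,::-1].astype(np.uint8),None,fx=4,fy=4,interpolation=cv2.INTER_CUBIC))
s=read_state();print(s["ee_pos"].round(4),s["wrist_force"],s["torque"])
cv2.imwrite("pics/y.png",np.hstack([cv2.imread(f"pics/y_{c}.png") for c in ["scene","side"]]))
k=calibration("wrist");snapshot("wrist");m=regions_of("wrist","pin")[0]["mask"];np.savez("wp.npz",m=m,pose=k["pose"],mtx=k["mtx"])
E
python3 edge.py
```

```text
[0.5658 0.3524 0.2691] [ 0.46778105  9.47495324 -2.72140807] [ 1.55940871 -0.03005469 -0.07580936] [ -5.1 -45.3 -37.3  -2.2   1.2  -0. ]
[0.5658 0.3524 0.2692] [ 0.32119496  7.3866671  -3.33680942] [ 1.312493   -0.05293868  0.03062036]
['scene'] [ 0.56    0.1987 -1.6057] [('sc', 0, np.float64(-0.1), np.float64(24.5)), ('sc', 1, np.float64(0.1), np.float64(19.1)), ('sc', 2, np.float64(-0.5), np.float64(33.9)), ('sc', 3, np.float64(1.7), np.float64(17.9)), ('sc', 4, np.float64(0.0), np.float64(16.5)), ('sc', 5, np.float64(0.0), np.float64(11.1))]
['side'] [ 0.5617  0.1992 -1.6044] [('si', 0, np.float64(-0.1), np.float64(27.5)), ('si', 1, np.float64(0.2), np.float64(21.2)), ('si', 2, np.float64(-0.5), np.float64(39.0)), ('si', 3, np.float64(1.9), np.float64(19.2)), ('si', 4, np.float64(0.0), np.float64(19.8)), ('si', 5, np.float64(0.0), np.float64(12.8))]
['scene', 'side'] [ 0.5607  0.1989 -1.6053] [('sc', 0, np.float64(0.2), np.float64(24.4)), ('sc', 1, np.float64(0.3), np.float64(19.1)), ('sc', 2, np.float64(-0.4), np.float64(34.1)), ('sc', 3, np.float64(1.8), np.float64(17.8)), ('sc'
[... 747 characters left out ...]
86 -1.153929399497514
 px per mm x,z perp [-0.31504422  0.25137851] along per mm [0.38760923]
side pin offsets px [(np.float64(0.0), np.float64(0.57), 88), (np.float64(0.12), np.float64(-0.06), 78), (np.float64(0.24), np.float64(-0.11), 65), (np.float64(0.48), np.float64(-0.32), 52), (np.float64(0.6), np.float64(-0.31), 69), (np.float64(0.72), np.float64(-0.31), 73), (np.float64(0.84), np.float64(-0.18), 74), (np.float64(0.96), np.float64(-0.17), 12)] ends -1.127634201919048 -1.4290292661185333
 px per mm x,z perp [-0.28447119  0.22627565] along per mm [0.34647226]
wrist: tool-frame line [9.9999869e-01 1.6162433e-03 4.3714572e-02 3.9733766e-04] head at 0.1045028213298047 12774 deg 0.09260395
```

View pics/y.png

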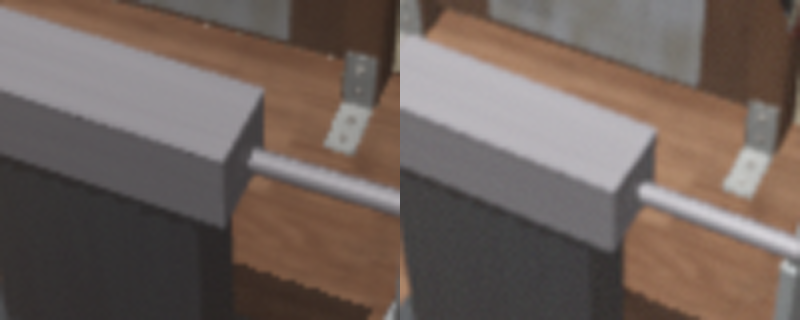

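Tip shown touching the mouth face near its centre (250,158 / 642,188); ~9 N axial contact. Probe by small lateral shifts: first up 1 mm.

>>> apply_moves(commands=[{"slide": [0, 0, -0.001], "rotation": [0, 0, 0], "jaw": 1}, {"slide": [0, 0, 0], "rotation": [0, 0, 0], "jaw": 1}])

```text
time_s: 12.68
ee_pos: [0.5658, 0.3524, 0.2702]
tcp_rot: [[0.033, 0.999, 0.001], [0.999, -0.033, 0.005], [0.005, 0.001, -1.0]]
wrist_force: [-0.1, 8.4, -3.0]
width: 0.0138
grasp_force: 58.6
```

>>> apply_moves(commands=[{"slide": [0, 0, -0.001], "rotation": [0, 0, 0], "jaw": 1}, {"slide": [0, 0, 0], "rotation": [0, 0, 0], "jaw": 1}])

```text
time_s: 12.92
ee_pos: [0.5658, 0.3524, 0.2711]
tcp_rot: [[0.034, 0.999, 0.001], [0.999, -0.034, 0.005], [0.005, 0.001, -1.0]]
wrist_force: [-0.0, 8.2, -3.2]
width: 0.0143
grasp_force: 58.6
```

Run:
```python
from h import *
s=read_state();print(s["ee_pos"].round(4),s["wrist_force"],s["torque"],s["tcp_rot"].round(4).tolist())
```

```text
[0.5658 0.3524 0.2711] [-0.00908163  8.23739266 -3.19864201] [ 1.38167866e+00 -9.37178452e-02  1.06124132e-03] [[0.0335, 0.9994, 0.0012], [0.9994, -0.0335, 0.0049], [0.005, 0.001, -1.0]]
```

```bash
cat > wz.py <<'E'
from h import *
s=read_state();R=s["tcp_rot"];k=calibration("wrist");im=np.mean([snapshot("wrist").astype(float) for _ in range(3)],0);m=regions_of("wrist","pin")[0]["mask"]
o,_=wray(k,(0,0));o=(o-s["ee_pos"])@R;print("cam in tool",o.round(4))
# per row: silhouette rays -> angle between -> distance of axis, radius 8
for r in range(np.nonzero(m.any(1))[0][0],420,12):
    c=np.nonzero(m[r])[0]
    if len(c)<8: continue
    _,d=wray(k,(np.array([r,r]),np.array([c[0]-.5,c[-1]+.5])));d=d@R
    # project to tool y-z plane (pin along tool x)
    a=np.arctan2(d[:,1],d[:,2]);half=abs(a[0]-a[1])/2;mid=a.mean();D=.008/np.sin(half)
    y=o[1]+D*np.sin(mid);z=o[2]+D*np.cos(mid);dd=d.mean(0);x=o[0]+dd[0]/dd[2]*(z-o[2])
    print(r,len(c),"x %.1f y %.1f z %.1f"%(x*1e3,y*1e3,z*1e3))
np.savez("wp.npz",m=m,pose=k["pose"],mtx=k["mtx"]);cv2.imwrite("pics/w3.png",im[:,:,::-1].astype(np.uint8))
E
python3 wz.py
```

```text
cam in tool [ 0.0699  0.0004 -0.125 ]
34 21 x 137.7 y 1.4 z 126.5
46 64 x 89.1 y 0.3 z -42.2
58 62 x 86.5 y 0.3 z -39.4
70 44 x 88.6 y 1.0 z -4.3
82 43 x 84.3 y 0.5 z -1.5
94 42 x 79.9 y 0.3 z 1.3
106 41 x 75.4 y 0.5 z 4.1
118 42 x 70.6 y 0.7 z 0.7
130 41 x 65.9 y 0.5 z 3.2
142 41 x 61.2 y 0.5 z 2.6
154 42 x 56.8 y 0.3 z -1.1
166 41 x 51.8 y 0.5 z 1.1
178 40 x 46.6 y 0.3 z 3.3
190 40 x 42.0 y 0.3 z 2.2
202 40 x 37.3 y 0.3 z 1.0
214 40 x 32.7 y 0.3 z -0.3
226 38 x 25.9 y 0.3 z 4.8
238 37 x 19.7 y 0.1 z 6.6
250 37 x 14.8 y 0.1 z 4.8
262 37 x 10.0 y 0.1 z 2.9
274 34 x -0.6 y 0.3 z 12.0
286 32 x -10.5 y 0.3 z 18.1
298 31 x -18.8 y 0.5 z 20.0
310 30 x -27.5 y 0.2 z 21.9
322 32 x -26.9 y 0.2 z 9.8
334 31 x -35.5 y -0.0 z 11.0
346 32 x -37.6 y 0.2 z 3.5
```

View pics/w3.png

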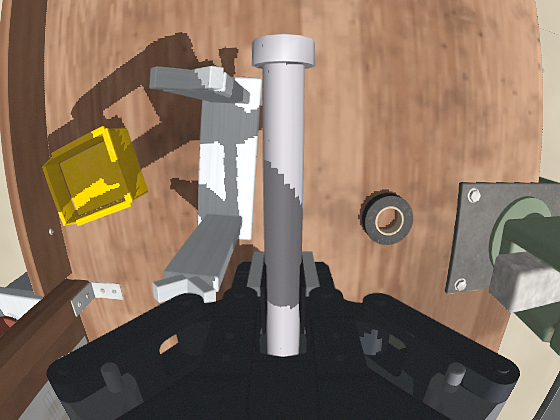

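Wrist view: pin held by the pads at (283,290), head at (285,50); rear seems slightly higher than the front. Sub-pixel width fit gives pitch.

```bash
cat > pitch.py <<'E'
from h import *
def measure(n=4,verbose=1):
    s=read_state();R=s["tcp_rot"];k=calibration("wrist");im=np.mean([snapshot("wrist").astype(float) for _ in range(n)],0)
    m=regions_of("wrist","pin")[0]["mask"];o=(k["pose"][:3,3]-s["ee_pos"])@R
    rows=[];d0=np.nonzero(m.any(1))[0][0]
    for r in range(d0+36,262,2):
        c=np.nonzero(m[r])[0]
        if len(c)<25: continue
        e=[]
        for c0 in (c[0]-.5,c[-1]+.5):
            i=np.arange(int(c0)-4,int(c0)+6);g=np.abs(np.diff(im[r][i],axis=0)).sum(1);j=g.argmax()
            if 0<j<len(g)-1:
                a,b,cc=g[j-1:j+2];e.append(i[j]+.5+.5*(a-cc)/(a-2*b+cc))
        if len(e)<2: continue
        _,d=wray(k,(np.array([r,r]),np.array(e)));d=d@R
        a=np.arctan2(d[:,1],d[:,2]);D=.008/np.sin(abs(a[0]-a[1])/2);dd=d.mean(0)
        z=o[2]+D*np.cos(a.mean());rows.append((o[0]+dd[0]/dd[2]*(z-o[2]),o[1]+D*np.sin(a.mean()),z))
    Q=np.array(rows)*1e3;f=lambda p:np.c_[(Q[:,2]-p[0]-p[1]*Q[:,0]/50)]. ravel()
    r=least_squares(f,[0,0],loss="soft_l1",f_scale=1.);J=r.jac
    fy=least_squares(lambda p:Q[:,1]-p[0]-p[1]*Q[:,0]/50,[0,0],loss="soft_l1",f_scale=.2).x
    # axis height world at tool x
    print("rows",len(Q),"z at TCP %.2f mm, slope %.2f deg; std %.2f | y at TCP %.2f yaw %.2f deg"%(r.x[0],np.degrees(r.x[1]/50),np.median(np.abs(r.fun)),fy[0],np.degrees(fy[1]/50)))
if __name__=="__main__": measure()
E
python3 pitch.py
```

```text
rows 88 z at TCP 3.47 mm, slope -0.29 deg; std 1.59 | y at TCP 0.35 yaw -0.11 deg
```

>>> apply_moves(commands=[{"slide": [0.003, 0, 0], "rotation": [0, 0, 0], "jaw": 1}, {"slide": [0.003, 0, 0], "rotation": [0, 0, 0], "jaw": 1}, {"slide": [0, 0, 0], "rotation": [0, 0, 0], "jaw": 1}, {"slide": [0, 0, 0], "rotation": [0, 0, 0], "jaw": 1}])

```text
time_s: 13.88
ee_pos: [0.5661, 0.3559, 0.2704]
tcp_rot: [[0.035, 0.999, -0.0], [0.999, -0.035, -0.001], [-0.001, -0.0, -1.0]]
wrist_force: [-0.4, -0.8, -3.2]
width: 0.0138
grasp_force: 58.6
```

Run:
```python
from pitch import *
s=read_state();print(s["ee_pos"].round(4),s["wrist_force"],s["torque"],s["tcp_rot"].round(4).tolist())
measure(6);measure(1)
```

```text
[0.5661 0.3559 0.2704] [-0.35190933 -0.8030214  -3.19921434] [0.03085293 0.01697425 0.07873395] [[0.0349, 0.9994, -0.0002], [0.9994, -0.0349, -0.0005], [-0.0005, -0.0002, -1.0]]
rows 87 z at TCP 3.17 mm, slope 0.48 deg; std 1.60 | y at TCP 0.35 yaw -0.09 deg
rows 91 z at TCP 3.82 mm, slope -0.68 deg; std 1.70 | y at TCP 0.42 yaw -0.18 deg
```

```bash
cat > rel.py <<'E'
from h import *
from scipy.ndimage import map_coordinates,gaussian_filter
BP={"scene":(.560,.1987,-1.6057),"side":(.5618,.1992,-1.6043)}
def rel(toff=.1563,zoff=.0035,n=6):
    for c in ["scene","side"]:
        k=calibration(c);s=read_state();R=s["tcp_rot"];u=-R[:,0]
        G=gaussian_filter(np.mean([snapshot(c).astype(float) for _ in range(n)],0),(.6,.6,0))
        A=s["ee_pos"]+R[:,2]*zoff+R[:,1]*.00035
        v=k["pose"][:3,3]-A;v/=np.linalg.norm(v);w=np.cross(u,v);w/=np.linalg.norm(w)
        rows=[]
        for t in list(np.arange(-.09,-.03,.004))+list(np.arange(.04,toff-.006,.004)):
            P=A+u*t;p=proj(k,[P,P+w*.008,P-w*.008]);e=[]
            d=p[1]-p[0];d/=np.hypot(*d);h=np.hypot(*(p[1]-p[2]))/2;o=np.arange(-6,6.01,.1)
            S=p[0]+o[:,None]*d;V=np.stack([map_coordinates(G[...,i],[S[:,1],S[:,0]],order=1) for i in range(3)],1)
            g=np.abs(np.gradient(V,.1,axis=0)).sum(1)
            for sg in (1,-1):
                w_=np.abs(o-sg*h)<1.6;e.append(o[w_][g[w_].argmax()])
            rows.append((t,np.mean(e),e[0]-e[1]-2*h))
        Q=np.array(rows);f=least_squares(lambda q:Q[:,1]-q[0]-q[1]*Q[:,0],[0,0],loss="soft_l1",f_scale=.2).x
        d=proj(k,[A,A+w*.008]);d=(d[1]-d[0])/np.hypot(*(d[1]-d[0]))
        # bore axis vs predicted pin axis in this image
        x,y,th=BP[c];b=np.array([np.cos(th),np.sin(th),0]);M=np.array([x,y,.265])
        tip=A+u*toff;
        def off(P,ref): # perpendicular px offset of point on bore line relative to predicted pin line at same image abscissa
            pa=proj(k,[ref-u*.05,ref+u*.05]);return (P-pa.mean(0))@d
        # bore line points nearest tip and 0.15 behind, extended
        def boreoff(t):
            ref=A+u*t;B=M+b*((ref-M)@b);return (proj(k,B)[0]-proj(k,ref)[0])@d
        bo=[boreoff(t) for t in (-.08,toff)];pi=[f[0]+f[1]*t for t in (-.08,toff)]
        J=(proj(k,[tip+[.001,0,0],tip+[0,0,.001]])-proj(k,tip))@d
        print(c,"pin-bore px at head-side, tip:",np.round(np.array(pi)-bo,2),"px/mm x,z",J.round(3),"tip y(mouthframe, mm)",((tip-M)@b*1e3).round(1),"scatter",np.median(np.abs(Q[:,1]-f[0]-f[1]*Q[:,0])).round(2), "width err",np.median(Q[:,2]).round(2))
if __name__=="__main__": rel()
E
python3 rel.py
```

```text
scene pin-bore px at head-side, tip: [0.88 0.95] px/mm x,z [-0.317  0.251] tip y(mouthframe, mm) -1.3 scatter 0.12 width err -1.58
side pin-bore px at head-side, tip: [1.09 1.11] px/mm x,z [-0.286  0.226] tip y(mouthframe, mm) -0.8 scatter 0.09 width err -1.9
```

Run:
```python
from h import *
from scipy.ndimage import map_coordinates
s=read_state();R=s["tcp_rot"];u=-R[:,0];A=s["ee_pos"]+R[:,2]*.0035+R[:,1]*.00035
for c in ["scene","side"]:
    k=calibration(c);G=np.mean([snapshot(c).astype(float) for _ in range(4)],0).mean(2)
    v=k["pose"][:3,3]-A;v/=np.linalg.norm(v);w=np.cross(u,v);w/=np.linalg.norm(w)
    o=np.arange(-6,6.01,.5);prof=[]
    for t in np.arange(.06,.14,.002):
        P=A+u*t;p=proj(k,[P,P+w*.008]);d=p[1]-p[0];h=np.hypot(*d);d/=h;S=p[0]+o[:,None]*d
        prof.append(map_coordinates(G,[S[:,1],S[:,0]],order=1))
    print(c,"half px",h.round(2),"d",d.round(2),list(zip(o,np.mean(prof,0).round(0).astype(int))))
```

```text
scene half px 3.25 d [ 0.29 -0.96] [(np.float64(-6.0), np.int64(91)), (np.float64(-5.5), np.int64(92)), (np.float64(-5.0), np.int64(93)), (np.float64(-4.5), np.int64(92)), (np.float64(-4.0), np.int64(91)), (np.float64(-3.5), np.int64(87)), (np.float64(-3.0), np.int64(85)), (np.float64(-2.5), np.int64(87)), (np.float64(-2.0), np.int64(96)), (np.float64(-1.5), np.int64(109)), (np.float64(-1.0), np.int64(124)), (np.float64(-0.5), np.int64(139)), (np.float64(0.0), np.int64(153)), (np.float64(0.5), np.int64(164)), (np.float64(1.0), np.int64(168)), (np.float64(1.5), np.int64(165)), (np.float64(2.0), np.int64(159)), (np.float64(2.5), np.int64(149)), (np.float64(3.0), np.int64(135)), (np.float64(3.5), np.int64(119)), (np.float64(4.0), np.int64(107)), (np.float64(4.5), np.int64(100)), (np.float64(5.0), np.int64(96)), (np.float64(5.5), np.int64(94)), (np.float64(6.0), np.int64(93))]
side half px 2.93 d [ 0.35 -0.94] [(np.float64(-6.0), np.int64(118)), (np.float64(-5.5), np.int64(120)), (np.float64(-5.0), np.int64(120)), (np.float64(-4.5), np.int64(119)), (np.float64(-4.0), np.int64(116)), (np.float64(-3.5), np.int64(113)), (np.float64(-3.0), np.int64(113)), (np.float64(-2.5), np.int64(122)), (np.float64(-2.0), np.int64(136)), (np.float64(-1.5), np.int64(155)), (np.float64(-1.0), np.int64(173)), (np.float64(-0.5), np.int64(188)), (np.float64(0.0), np.int64(199)), (np.float64(0.5), np.int64(202)), (np.float64(1.0), np.int64(199)), (np.float64(1.5), np.int64(189)), (np.float64(2.0), np.int64(175)), (np.float64(2.5), np.int64(158)), (np.float64(3.0), np.int64(142)), (np.float64(3.5), np.int64(130)), (np.float64(4.0), np.int64(124)), (np.float64(4.5), np.int64(122)), (np.float64(5.0), np.int64(121)), (np.float64(5.5), np.int64(120)), (np.float64(6.0), np.int64(120))]
```

```bash
sed -i 's/rows.append((t,np.mean(e),e\[0\]-e\[1\]-2\*h))/rows.append((t,e[0]-h,e[0]-e[1]-2*h))/' rel.py; python3 rel.py
```

```text
scene pin-bore px at head-side, tip: [0.21 0.12] px/mm x,z [-0.317  0.251] tip y(mouthframe, mm) -1.3 scatter 0.26 width err -1.53
side pin-bore px at head-side, tip: [ 0.44 -0.03] px/mm x,z [-0.286  0.226] tip y(mouthframe, mm) -0.8 scatter 0.17 width err -1.87
```

>>> apply_moves(commands=[{"slide": [0, -0.0013, 0.0015], "rotation": [0, 0, 0], "jaw": 1}, {"slide": [-0.001, 0, 0], "rotation": [0, 0, 0], "jaw": 1}, {"slide": [-0.001, 0, 0], "rotation": [0, 0, 0], "jaw": 1}, {"slide": [-0.001, 0, 0], "rotation": [0, 0, 0], "jaw": 1}, {"slide": [0, 0, 0], "rotation": [0, 0, 0], "jaw": 1}])

```text
time_s: 16.55
ee_pos: [0.5647, 0.3531, 0.269]
tcp_rot: [[0.035, 0.999, 0.0], [0.999, -0.035, -0.0], [-0.0, 0.0, -1.0]]
wrist_force: [1.3, -0.7, -4.2]
width: 0.0139
grasp_force: 58.6
```

>>> apply_moves(commands=[{"slide": [-0.001, 0, 0], "rotation": [0, 0, 0], "jaw": 1}, {"slide": [-0.001, 0, 0], "rotation": [0, 0, 0], "jaw": 1}])

```text
time_s: 16.8
ee_pos: [0.5646, 0.3526, 0.2694]
tcp_rot: [[0.034, 0.999, 0.001], [0.999, -0.034, 0.004], [0.004, 0.001, -1.0]]
wrist_force: [1.3, 7.6, -3.4]
width: 0.014
grasp_force: 58.6
```

>>> apply_moves(commands=[{"slide": [-0.001, 0, 0], "rotation": [0, 0, 0], "jaw": 1}, {"slide": [0, 0, 0], "rotation": [0, 0, 0], "jaw": 1}])

```text
time_s: 17.05
ee_pos: [0.5645, 0.3526, 0.2697]
tcp_rot: [[0.034, 0.999, 0.001], [0.999, -0.034, 0.005], [0.005, 0.001, -1.0]]
wrist_force: [0.9, 7.8, -2.9]
width: 0.0139
grasp_force: 58.5
```

Contact plane is at the same depth each time; search laterally with unload–shift–press cycles.

>>> apply_moves(commands=[{"slide": [0.0035, 0, 0], "rotation": [0, 0, 0], "jaw": 1}, {"slide": [0, 0.0013, -0.0012], "rotation": [0, 0, 0], "jaw": 1}, {"slide": [-0.0015, 0, 0], "rotation": [0, 0, 0], "jaw": 1}, {"slide": [-0.0015, 0, 0], "rotation": [0, 0, 0], "jaw": 1}, {"slide": [0, 0, 0], "rotation": [0, 0, 0], "jaw": 1}])

```text
time_s: 17.68
ee_pos: [0.5659, 0.3522, 0.2707]
tcp_rot: [[0.034, 0.999, 0.001], [0.999, -0.034, 0.004], [0.004, 0.001, -1.0]]
wrist_force: [0.9, 6.9, -2.3]
width: 0.0139
grasp_force: 58.6
```

Run:
```python
from h import *
s=read_state();print(s["ee_pos"].round(4),s["wrist_force"],s["torque"])
```

```text
[0.5659 0.3522 0.2707] [ 0.85028469  6.85114167 -2.26618581] [ 1.04796748 -0.16735054  0.01478638]
```

>>> apply_moves(commands=[{"slide": [0.003, 0, 0], "rotation": [0, 0, 0], "jaw": 1}, {"slide": [0, 0.0012, 0], "rotation": [0, 0, 0], "jaw": 1}, {"slide": [-0.0015, 0, 0], "rotation": [0, 0, 0], "jaw": 1}, {"slide": [-0.0015, 0, 0], "rotation": [0, 0, 0], "jaw": 1}, {"slide": [0, 0, 0], "rotation": [0, 0, 0], "jaw": 1}])

```text
time_s: 18.3
ee_pos: [0.5671, 0.3504, 0.2702]
tcp_rot: [[0.035, 0.999, -0.0], [0.999, -0.035, -0.0], [-0.0, -0.0, -1.0]]
wrist_force: [-0.4, 0.5, -3.0]
width: 0.0138
grasp_force: 58.6
```

Run:
```python
from h import *
s=read_state();print(s["ee_pos"].round(4),s["wrist_force"],s["torque"])
```

```text
[0.5671 0.3504 0.2702] [-0.35389894  0.51596374 -2.95220314] [ 0.02565318 -0.03020687 -0.06164144]
```

>>> apply_moves(commands=[{"slide": [0.003, 0, 0], "rotation": [0, 0, 0], "jaw": 1}, {"slide": [0, 0, -0.0015], "rotation": [0, 0, 0], "jaw": 1}, {"slide": [-0.0015, 0, 0], "rotation": [0, 0, 0], "jaw": 1}, {"slide": [-0.0015, 0, 0], "rotation": [0, 0, 0], "jaw": 1}, {"slide": [0, 0, 0], "rotation": [0, 0, 0], "jaw": 1}])

```text
time_s: 18.92
ee_pos: [0.567, 0.3524, 0.2722]
tcp_rot: [[0.034, 0.999, 0.001], [0.999, -0.034, 0.004], [0.004, 0.001, -1.0]]
wrist_force: [0.3, 5.9, -3.5]
width: 0.0139
grasp_force: 58.6
```

Run:
```python
from h import *
s=read_state();print(s["ee_pos"].round(4),s["wrist_force"],s["torque"])
```

```text
[0.567  0.3524 0.2722] [ 0.29075216  5.89136111 -3.50173818] [ 1.08020772 -0.08753884  0.0798496 ]
```

At TCP x 0.567, z 0.2702 the tip went in freely. Return there and continue.

>>> apply_moves(commands=[{"slide": [0.003, 0, 0], "rotation": [0, 0, 0], "jaw": 1}, {"slide": [0, 0, 0.0018], "rotation": [0, 0, 0], "jaw": 1}, {"slide": [-0.0015, 0, 0], "rotation": [0, 0, 0], "jaw": 1}, {"slide": [-0.0015, 0, 0], "rotation": [0, 0, 0], "jaw": 1}, {"slide": [0, 0, 0], "rotation": [0, 0, 0], "jaw": 1}])

```text
time_s: 19.55
ee_pos: [0.5671, 0.3504, 0.2699]
tcp_rot: [[0.035, 0.999, 0.0], [0.999, -0.035, -0.0], [-0.0, 0.0, -1.0]]
wrist_force: [0.2, 0.5, -2.8]
width: 0.0139
grasp_force: 58.5
```

>>> apply_moves(commands=[{"slide": [-0.0015, 0, 0], "rotation": [0, 0, 0], "jaw": 1}, {"slide": [-0.0015, 0, 0], "rotation": [0, 0, 0], "jaw": 1}, {"slide": [0, 0, 0], "rotation": [0, 0, 0], "jaw": 1}])

```text
time_s: 19.92
ee_pos: [0.567, 0.3476, 0.2699]
tcp_rot: [[0.035, 0.999, 0.0], [0.999, -0.035, 0.0], [0.0, 0.0, -1.0]]
wrist_force: [0.8, -0.6, -2.7]
width: 0.0145
grasp_force: 58.5
```

Run:
```python
from h import *
s=read_state();print(s["ee_pos"].round(4),s["wrist_force"],s["torque"])
```

```text
[0.567  0.3476 0.2699] [ 0.77461075 -0.62034182 -2.65357143] [ 0.08526403 -0.02572544  0.01921166]
```

>>> apply_moves(commands=[{"slide": [-0.002, 0, 0], "rotation": [0, 0, 0], "jaw": 1}, {"slide": [-0.002, 0, 0], "rotation": [0, 0, 0], "jaw": 1}, {"slide": [-0.002, 0, 0], "rotation": [0, 0, 0], "jaw": 1}, {"slide": [-0.002, 0, 0], "rotation": [0, 0, 0], "jaw": 1}])

```text
time_s: 20.42
ee_pos: [0.5667, 0.3395, 0.2699]
tcp_rot: [[0.035, 0.999, 0.0], [0.999, -0.035, -0.0], [-0.0, 0.0, -1.0]]
wrist_force: [-0.4, -0.7, -3.8]
width: 0.0138
grasp_force: 58.5
```

>>> apply_moves(commands=[{"slide": [-0.003, 0, 0], "rotation": [0, 0, 0], "jaw": 1}, {"slide": [-0.003, 0, 0], "rotation": [0, 0, 0], "jaw": 1}, {"slide": [-0.003, 0, 0], "rotation": [0, 0, 0], "jaw": 1}, {"slide": [0, 0, 0], "rotation": [0, 0, 0], "jaw": 1}])

```text
time_s: 20.92
ee_pos: [0.5664, 0.3305, 0.2699]
tcp_rot: [[0.035, 0.999, 0.0], [0.999, -0.035, 0.0], [0.0, 0.0, -1.0]]
wrist_force: [-0.9, 0.3, -3.6]
width: 0.0139
grasp_force: 58.5
```

Run:
```python
from h import *
s=read_state();print(s["ee_pos"].round(4),s["wrist_force"],s["torque"])
```

```text
[0.5664 0.3305 0.2699] [-0.86312001  0.32068964 -3.60429028] [ 0.1037353  -0.03103634 -0.01181651]
```

>>> apply_moves(commands=[{"slide": [-0.004, 0, 0], "rotation": [0, 0, 0], "jaw": 1}, {"slide": [-0.004, 0, 0], "rotation": [0, 0, 0], "jaw": 1}, {"slide": [-0.004, 0, 0], "rotation": [0, 0, 0], "jaw": 1}, {"slide": [-0.003, 0, 0], "rotation": [0, 0, 0], "jaw": 1}])

```text
time_s: 21.42
ee_pos: [0.5658, 0.3154, 0.2699]
tcp_rot: [[0.035, 0.999, -0.0], [0.999, -0.035, -0.0], [-0.0, -0.0, -1.0]]
wrist_force: [-0.0, 0.3, -3.1]
width: 0.0143
grasp_force: 58.5
```

Run:
```python
from h import *
s=read_state();print(s["ee_pos"].round(4),s["wrist_force"],s["torque"])
```

```text
[0.5658 0.3154 0.2699] [-0.01956805  0.3217425  -3.09096388] [ 0.09267886  0.04365085 -0.05305842]
```

>>> apply_moves(commands=[{"slide": [-0.004, 0, 0], "rotation": [0, 0, 0], "jaw": 1}, {"slide": [-0.004, 0, 0], "rotation": [0, 0, 0], "jaw": 1}, {"slide": [-0.004, 0, 0], "rotation": [0, 0, 0], "jaw": 1}, {"slide": [-0.004, 0, 0], "rotation": [0, 0, 0], "jaw": 1}, {"slide": [-0.004, 0, 0], "rotation": [0, 0, 0], "jaw": 1}])

```text
time_s: 22.05
ee_pos: [0.5651, 0.2954, 0.2699]
tcp_rot: [[0.035, 0.999, -0.0], [0.999, -0.035, -0.0], [-0.0, -0.0, -1.0]]
wrist_force: [0.1, 0.5, -3.0]
width: 0.0136
grasp_force: 58.5
```

>>> apply_moves(commands=[{"slide": [-0.004, 0, 0], "rotation": [0, 0, 0], "jaw": 1}, {"slide": [-0.004, 0, 0], "rotation": [0, 0, 0], "jaw": 1}, {"slide": [-0.004, 0, 0], "rotation": [0, 0, 0], "jaw": 1}, {"slide": [0, 0, 0], "rotation": [0, 0, 0], "jaw": 1}])

```text
time_s: 22.55
ee_pos: [0.5648, 0.2834, 0.2699]
tcp_rot: [[0.035, 0.999, 0.0], [0.999, -0.035, -0.0], [-0.0, 0.0, -1.0]]
wrist_force: [0.2, -0.7, -3.6]
width: 0.0138
grasp_force: 58.5
```

Run:
```python
from h import *
s=read_state();print(s["ee_pos"].round(4),s["wrist_force"],s["torque"])
```

```text
[0.5648 0.2834 0.2699] [ 0.21914984 -0.72254311 -3.59230779] [0.07168177 0.01137636 0.03403558]
```

>>> apply_moves(commands=[{"slide": [-0.004, 0, 0], "rotation": [0, 0, 0], "jaw": 1}, {"slide": [-0.004, 0, 0], "rotation": [0, 0, 0], "jaw": 1}, {"slide": [-0.004, 0, 0], "rotation": [0, 0, 0], "jaw": 1}, {"slide": [-0.004, 0, 0], "rotation": [0, 0, 0], "jaw": 1}, {"slide": [-0.003, 0, 0], "rotation": [0, 0, 0], "jaw": 1}])

```text
time_s: 23.18
ee_pos: [0.5641, 0.2644, 0.2699]
tcp_rot: [[0.035, 0.999, 0.0], [0.999, -0.035, 0.0], [0.0, 0.0, -1.0]]
wrist_force: [0.3, 0.0, -3.6]
width: 0.0137
grasp_force: 58.5
```

>>> apply_moves(commands=[{"slide": [-0.004, 0, 0], "rotation": [0, 0, 0], "jaw": 1}, {"slide": [-0.004, 0, 0], "rotation": [0, 0, 0], "jaw": 1}, {"slide": [-0.004, 0, 0], "rotation": [0, 0, 0], "jaw": 1}, {"slide": [-0.004, 0, 0], "rotation": [0, 0, 0], "jaw": 1}, {"slide": [-0.003, 0, 0], "rotation": [0, 0, 0], "jaw": 1}, {"slide": [0, 0, 0], "rotation": [0, 0, 0], "jaw": 1}])

```text
time_s: 23.92
ee_pos: [0.5635, 0.2452, 0.2698]
tcp_rot: [[0.035, 0.999, -0.0], [0.999, -0.035, -0.001], [-0.001, 0.0, -1.0]]
wrist_force: [1.0, -0.5, -4.5]
width: 0.0138
grasp_force: 58.5
```

Run:
```python
from rel import *
s=read_state();print(s["ee_pos"].round(4),s["wrist_force"],s["torque"])
for c in ["scene","side"]:
    k=calibration(c);snapshot(c);m=regions_of(c,"pin")[0]["mask"];P=np.argwhere(m)[:,::-1].astype(float)
    x,y,th=BP[c];b=np.array([np.cos(th),np.sin(th),0]);M=np.array([x,y,.265]);e=proj(k,[M,M-b*.15]);d=(e[1]-e[0])/np.hypot(*(e[1]-e[0]));t=(P-e[0])@d
    L=np.arange(.05,.25,.001);ts=[(proj(k,M-b*l)[0]-e[0])@d for l in L];print(c,"head protrusion mm",np.interp(t.max(),ts,L)*1e3)
```

```text
[0.5635 0.2452 0.2698] [ 1.02831704 -0.54919434 -4.45517355] [-0.03211496 -0.22366126 -0.00934454]
scene head protrusion mm 149.24233717576416
side head protrusion mm 249.00000000000017
```

Depth ≈ 110 mm. Let go, wait, then move back toward the head with the jaws open.

>>> apply_moves(commands=[{"slide": [0, 0, 0], "rotation": [0, 0, 0], "jaw": -1}, {"slide": [0, 0, 0], "rotation": [0, 0, 0], "jaw": -1}, {"slide": [0, 0, 0], "rotation": [0, 0, 0], "jaw": -1}, {"slide": [0, 0, 0], "rotation": [0, 0, 0], "jaw": -1}, {"slide": [0, 0, 0], "rotation": [0, 0, 0], "jaw": -1}, {"slide": [0, 0, 0], "rotation": [0, 0, 0], "jaw": -1}, {"slide": [0, 0, 0], "rotation": [0, 0, 0], "jaw": -1}, {"slide": [0, 0, 0], "rotation": [0, 0, 0], "jaw": -1}, {"slide": [0, 0, 0], "rotation": [0, 0, 0], "jaw": -1}])

```text
time_s: 25.25
ee_pos: [0.5634, 0.2457, 0.2699]
tcp_rot: [[0.035, 0.999, 0.0], [0.999, -0.035, 0.0], [0.0, 0.0, -1.0]]
wrist_force: [-0.4, 0.7, 0.0]
width: 0.0857
grasp_force: 0.0
```

Run:
```python
from rel import *
s=read_state();print(s["ee_pos"].round(4),s["wrist_force"],s["grasp_force"],s["width"])
for c in ["scene","side"]:
    k=calibration(c);im=np.mean([snapshot(c).astype(float) for _ in range(3)],0);R=regions_of(c,"pin")
    if not R: print(c,"none");continue
    m=R[0]["mask"];P=np.argwhere(m)[:,::-1].astype(float)
    x,y,th=BP[c];b=np.array([np.cos(th),np.sin(th),0]);M=np.array([x,y,.265]);e=proj(k,[M,M-b*.15]);d=(e[1]-e[0])/np.hypot(*(e[1]-e[0]));n=np.array([-d[1],d[0]]);t=(P-e[0])@d;l=(P-e[0])@n
    if n[1]>0:l=-l
    L=np.arange(-.05,.25,.001);ts=np.array([(proj(k,M-b*q)[0]-e[0])@d for q in L]);mm=np.interp(t,ts,L)*1e3
    print(c,"head protrusion mm",mm.max().round(1),[(a,(l[(mm>=a)&(mm<a+15)].max()).round(2),(l[(mm>=a)&(mm<a+15)].min()).round(2)) for a in range(0,150,15) if ((mm>=a)&(mm<a+15)).sum()>3])
    # upper edge
    from scipy.ndimage import gaussian_filter
    G=gaussian_filter(im,(.6,.6,0));out=[]
    nn=n if n[1]<0 else -n
    for q in np.arange(.01,.135,.005):
        A=proj(k,M-b*q)[0];o=np.arange(0,6,.1);S=A+o[:,None]*nn
        V=np.stack([map_coordinates(G[...,i],[S[:,1],S[:,0]],order=1) for i in range(3)],1);g=np.abs(np.gradient(V,.1,axis=0)).sum(1);out.append((int(q*1e3),round(o[g.argmax()],1)))
    print(out)
```

```text
[0.5634 0.2457 0.2699] [-0.35009846  0.74102524  0.04861836] 0.0 0.08566567504508585
scene head protrusion mm 149.8 [(0, np.float64(1.19), np.float64(-3.23)), (45, np.float64(1.34), np.float64(-4.69)), (60, np.float64(1.56), np.float64(-4.84)), (75, np.float64(1.41), np.float64(-5.28)), (90, np.float64(1.34), np.float64(-5.72)), (105, np.float64(1.19), np.float64(-6.16)), (120, np.float64(1.04), np.float64(-6.23)), (135, np.float64(1.12), np.float64(-7.04))]
[(10, np.float64(5.0)), (15, np.float64(5.6)), (19, np.float64(5.1)), (24, np.float64(5.0)), (30, np.float64(4.5)), (34, np.float64(5.9)), (39, np.float64(5.8)), (45, np.float64(5.3)), (49, np.float64(2.8)), (54, np.float64(2.1)), (59, np.float64(1.7)), (64, np.float64(1.5)), (69, np.float64(1.1)), (74, np.float64(1.5)), (79, np.float64(1.3)), (84, np.float64(0.6)), (89, np.float64(0.1)), (94, np.float64(0.0)), (99, np.float64(0.6)), (104, np.float64(1.0)), (109, np.float64(0.8)), (114, np.float64(1.2)), (119, np.float64(0.8)), (124, np.float64(0.6)), (129, np.float64(1.0))]
side head protrusion mm 149.8 [(45, np.float64(1.49), n
[... 160 characters left out ...]
t64(0.49), np.float64(-4.89)), (120, np.float64(0.74), np.float64(-5.57)), (135, np.float64(1.22), np.float64(-6.74))]
[(10, np.float64(3.9)), (15, np.float64(3.9)), (19, np.float64(3.7)), (24, np.float64(4.4)), (30, np.float64(5.9)), (34, np.float64(4.7)), (39, np.float64(5.3)), (45, np.float64(2.5)), (49, np.float64(2.1)), (54, np.float64(1.7)), (59, np.float64(1.4)), (64, np.float64(1.2)), (69, np.float64(1.6)), (74, np.float64(1.3)), (79, np.float64(1.1)), (84, np.float64(0.0)), (89, np.float64(0.0)), (94, np.float64(0.0)), (99, np.float64(0.7)), (104, np.float64(1.1)), (109, np.float64(0.7)), (114, np.float64(0.9)), (119, np.float64(1.0)), (124, np.float64(0.6)), (129, np.float64(0.5))]
```

>>> apply_moves(commands=[{"slide": [0.016, 0, 0], "rotation": [0, 0, 0], "jaw": -1}, {"slide": [0.02, 0, 0], "rotation": [0, 0, 0], "jaw": -1}, {"slide": [0.02, 0, 0], "rotation": [0, 0, 0], "jaw": -1}, {"slide": [0.01, 0, 0.0032], "rotation": [0, 0, 0], "jaw": -1}, {"slide": [0, 0, 0], "rotation": [0, -1.2, 0], "jaw": -1}, {"slide": [0, 0, 0], "rotation": [0, 0, 0], "jaw": -1}, {"slide": [0, 0, 0], "rotation": [0, 0, 0], "jaw": -1}])

```text
time_s: 26.52
ee_pos: [0.5658, 0.3113, 0.2668]
tcp_rot: [[0.035, 0.999, -0.001], [0.999, -0.035, -0.021], [-0.021, 0.0, -1.0]]
wrist_force: [0.5, 0.2, 0.4]
width: 0.0853
grasp_force: 0.0
```

Run:
```python
from h import *
s=read_state();print(s["ee_pos"].round(4),s["wrist_force"],s["tcp_rot"].round(4).tolist())
k=calibration("wrist");snapshot("wrist");m=regions_of("wrist","pin")[0]["mask"]
rr,cc=np.nonzero(m);P=wplane(k,np.array([rr,cc]),.264);Q=(P-s["ee_pos"])@s["tcp_rot"]
v=cv2.fitLine(Q[:,:2].astype(np.float32),cv2.DIST_HUBER,0,.001,.001).ravel();print(v,"head x",Q[:,0].max(),"pin min x",Q[:,0].min())
```

```text
[0.5658 0.3113 0.2668] [0.4946803  0.20242668 0.37550392] [[0.0352, 0.9994, -0.0007], [0.9992, -0.0353, -0.0211], [-0.0211, 0.0001, -0.9998]]
[0.99980074 0.01996299 0.00520354 0.00320259] head x 0.038267201884410275 pin min x -0.044613085298325375
```

Run:
```python
from pitch import *
s=read_state();R=s["tcp_rot"]
k=calibration("wrist");im=snapshot("wrist");m=regions_of("wrist","pin")[0]["mask"];cv2.imwrite("pics/w4.png",im[:,:,::-1])
for r in range(150,400,20):
    c=np.nonzero(m[r])[0]
    if len(c): 
        P=wplane(k,(np.array([r,r]),np.array([c[0]-.5,c[-1]+.5])),np.array(.264));Q=(P-s["ee_pos"])@R;print(r,c[0],c[-1],(Q[:,:2]*1e3).round(1).tolist())
```

```text
210 262 319 [[33.6, -8.2], [33.6, 15.4]]
230 266 316 [[24.9, -6.8], [24.9, 14.5]]
250 272 307 [[15.8, -4.4], [15.8, 10.9]]
270 272 307 [[6.2, -4.5], [6.1, 11.2]]
290 271 306 [[-4.1, -5.1], [-4.1, 11.1]]
310 272 304 [[-15.1, -4.8], [-15.2, 10.5]]
330 272 303 [[-27.2, -5.1], [-27.3, 10.5]]
350 272 302 [[-40.5, -5.3], [-40.5, 10.4]]
```

View pics/w4.png

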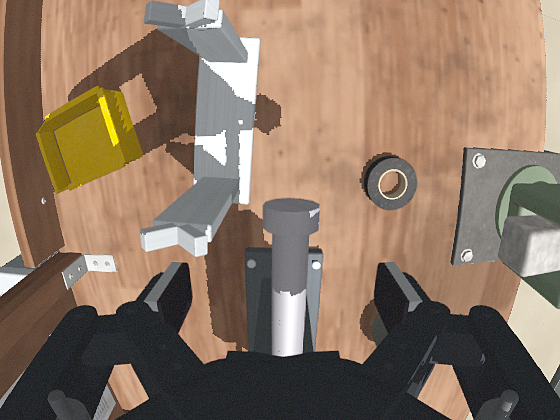

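Head at (290,210), pin centred ~3 mm to the right of the tool and yawed ~0.7°: it also swung sideways on release. Match it, grip, then swing it level/in line.

>>> apply_moves(commands=[{"slide": [0, 0.003, 0], "rotation": [0, 0, 0], "jaw": -1}, {"slide": [0, 0, 0], "rotation": [0, 0, 0.75], "jaw": -1}, {"slide": [0, 0, 0], "rotation": [0, 0, 0], "jaw": 1}, {"slide": [0, 0, 0], "rotation": [0, 0, 0], "jaw": 1}, {"slide": [0, 0, 0], "rotation": [0, 0, 0], "jaw": 1}, {"slide": [0, 0, 0], "rotation": [0, 0, 0], "jaw": 1}, {"slide": [0, 0, 0], "rotation": [0, 0, 0], "jaw": 1}, {"slide": [0, 0, 0], "rotation": [0, 0, 0], "jaw": 1}, {"slide": [0, 0, 0], "rotation": [0, 0, 0], "jaw": 1}, {"slide": [0, 0, 0], "rotation": [0, 0, 0], "jaw": 1}])

```text
time_s: 27.98
ee_pos: [0.5687, 0.3116, 0.2668]
tcp_rot: [[0.048, 0.999, -0.001], [0.999, -0.048, -0.021], [-0.021, 0.0, -1.0]]
wrist_force: [-1.5, -0.4, 0.7]
width: 0.0138
grasp_force: 58.5
```

Run:
```python
from h import *
s=read_state();print(s["ee_pos"].round(4),s["wrist_force"],s["torque"],s["tcp_rot"].round(4).tolist())
```

```text
[0.5687 0.3116 0.2668] [-1.4758202  -0.37468855  0.74996913] [-0.00934074  0.10431722 -0.02497803] [[0.0478, 0.9989, -0.0007], [0.9986, -0.0478, -0.0208], [-0.0208, 0.0003, -0.9998]]
```

>>> apply_moves(commands=[{"slide": [0, -0.001, -0.0016], "rotation": [0, 0.6, -0.35], "jaw": 1}, {"slide": [0, -0.001, -0.0016], "rotation": [0, 0.6, -0.35], "jaw": 1}, {"slide": [0, 0, 0], "rotation": [0, 0, 0], "jaw": 1}, {"slide": [0, 0, 0], "rotation": [0, 0, 0], "jaw": 1}])

```text
time_s: 28.48
ee_pos: [0.5666, 0.3116, 0.2697]
tcp_rot: [[0.036, 0.999, -0.0], [0.999, -0.036, -0.0], [-0.0, -0.0, -1.0]]
wrist_force: [-0.2, -0.5, -1.6]
width: 0.0136
grasp_force: 58.5
```

Run:
```python
from h import *
s=read_state();print(s["ee_pos"].round(4),s["wrist_force"],s["torque"],s["tcp_rot"].round(4).tolist())
```

```text
[0.5666 0.3116 0.2697] [-0.24045697 -0.49068651 -1.56496949] [-0.06096112  0.01957315 -0.12831889] [[0.0358, 0.9994, -0.0003], [0.9994, -0.0358, -0.0003], [-0.0003, -0.0003, -1.0]]
```

>>> apply_moves(commands=[{"slide": [-0.002, 0, 0], "rotation": [0, 0, 0], "jaw": 1}, {"slide": [-0.002, 0, 0], "rotation": [0, 0, 0], "jaw": 1}, {"slide": [-0.002, 0, 0], "rotation": [0, 0, 0], "jaw": 1}])

```text
time_s: 28.85
ee_pos: [0.5664, 0.3056, 0.2698]
tcp_rot: [[0.036, 0.999, -0.0], [0.999, -0.036, 0.0], [0.0, -0.0, -1.0]]
wrist_force: [0.1, 0.3, -0.5]
width: 0.0139
grasp_force: 58.5
```

>>> apply_moves(commands=[{"slide": [-0.002, 0, 0], "rotation": [0, 0, 0], "jaw": 1}, {"slide": [-0.002, 0, 0], "rotation": [0, 0, 0], "jaw": 1}, {"slide": [-0.002, 0, 0], "rotation": [0, 0, 0], "jaw": 1}, {"slide": [-0.002, 0, 0], "rotation": [0, 0, 0], "jaw": 1}])

```text
time_s: 29.35
ee_pos: [0.5662, 0.2976, 0.2699]
tcp_rot: [[0.036, 0.999, 0.0], [0.999, -0.036, 0.0], [0.0, 0.0, -1.0]]
wrist_force: [-0.4, 0.3, -2.9]
width: 0.0138
grasp_force: 58.5
```

Run:
```python
from h import *
s=read_state();print(s["ee_pos"].round(4),s["wrist_force"],s["torque"])
```

```text
[0.5662 0.2976 0.2699] [-0.38418425  0.2992567  -2.85888813] [ 0.05165303  0.11260584 -0.144011  ]
```

>>> apply_moves(commands=[{"slide": [-0.003, 0, 0], "rotation": [0, 0, 0], "jaw": 1}, {"slide": [-0.003, 0, 0], "rotation": [0, 0, 0], "jaw": 1}, {"slide": [-0.003, 0, 0], "rotation": [0, 0, 0], "jaw": 1}, {"slide": [-0.003, 0, 0], "rotation": [0, 0, 0], "jaw": 1}])

```text
time_s: 29.85
ee_pos: [0.5658, 0.2855, 0.2699]
tcp_rot: [[0.036, 0.999, 0.0], [0.999, -0.036, -0.0], [-0.0, 0.0, -1.0]]
wrist_force: [-0.6, 0.5, -0.9]
width: 0.0135
grasp_force: 58.5
```

>>> apply_moves(commands=[{"slide": [-0.002, 0, 0], "rotation": [0, 0, 0], "jaw": 1}, {"slide": [-0.002, 0, 0], "rotation": [0, 0, 0], "jaw": 1}, {"slide": [-0.002, 0, 0], "rotation": [0, 0, 0], "jaw": 1}, {"slide": [-0.002, 0, 0], "rotation": [0, 0, 0], "jaw": 1}])

```text
time_s: 30.35
ee_pos: [0.5655, 0.2777, 0.2699]
tcp_rot: [[0.036, 0.999, 0.0], [0.999, -0.036, -0.0], [-0.0, 0.0, -1.0]]
wrist_force: [-0.8, 0.1, -2.0]
width: 0.014
grasp_force: 58.5
```

Run:
```python
from h import *
s=read_state();print(s["ee_pos"].round(4),s["wrist_force"],s["torque"])
```

```text
[0.5655 0.2777 0.2699] [-0.82541392  0.10022267 -1.98940868] [ 0.04007731  0.10198672 -0.17286153]
```

>>> apply_moves(commands=[{"slide": [-0.002, -0.0003, 0], "rotation": [0, 0, 0], "jaw": 1}, {"slide": [-0.002, 0, 0], "rotation": [0, 0, 0], "jaw": 1}, {"slide": [-0.002, 0, 0], "rotation": [0, 0, 0], "jaw": 1}, {"slide": [-0.002, 0, 0], "rotation": [0, 0, 0], "jaw": 1}])

```text
time_s: 30.85
ee_pos: [0.565, 0.2697, 0.27]
tcp_rot: [[0.036, 0.999, 0.0], [0.999, -0.036, 0.0], [0.0, 0.0, -1.0]]
wrist_force: [0.4, 0.0, -1.6]
width: 0.014
grasp_force: 58.5
```

>>> apply_moves(commands=[{"slide": [-0.002, 0, 0], "rotation": [0, 0, 0], "jaw": 1}, {"slide": [-0.002, 0, 0], "rotation": [0, 0, 0], "jaw": 1}])

```text
time_s: 31.1
ee_pos: [0.5648, 0.2656, 0.2699]
tcp_rot: [[0.036, 0.999, 0.0], [0.999, -0.036, 0.0], [0.0, 0.0, -1.0]]
wrist_force: [-0.1, 0.5, -1.3]
width: 0.014
grasp_force: 58.5
```

>>> apply_moves(commands=[{"slide": [-0.002, 0, 0], "rotation": [0, 0, 0], "jaw": 1}, {"slide": [-0.002, 0, 0], "rotation": [0, 0, 0], "jaw": 1}])

```text
time_s: 31.35
ee_pos: [0.5646, 0.2627, 0.2701]
tcp_rot: [[0.035, 0.999, 0.001], [0.999, -0.035, 0.003], [0.003, 0.0, -1.0]]
wrist_force: [0.1, 4.8, -1.2]
width: 0.0139
grasp_force: 58.5
```

Run:
```python
from h import *
s=read_state();print(s["ee_pos"].round(4),s["wrist_force"],s["torque"])
```

```text
[0.5646 0.2627 0.2701] [ 0.09828582  4.83256496 -1.16799134] [ 0.82097247  0.01005027 -0.17134463]
```

Plunger met (≈4.8 N). Push on in 1 mm steps.

>>> apply_moves(commands=[{"slide": [-0.001, 0, 0], "rotation": [0, 0, 0], "jaw": 1}, {"slide": [-0.001, 0, 0], "rotation": [0, 0, 0], "jaw": 1}, {"slide": [-0.001, 0, 0], "rotation": [0, 0, 0], "jaw": 1}])

```text
time_s: 31.72
ee_pos: [0.5645, 0.2597, 0.2701]
tcp_rot: [[0.035, 0.999, 0.001], [0.999, -0.035, 0.002], [0.002, 0.0, -1.0]]
wrist_force: [0.6, 5.8, -1.7]
width: 0.0139
grasp_force: 58.5
```

>>> apply_moves(commands=[{"slide": [-0.001, 0, 0], "rotation": [0, 0, 0], "jaw": 1}, {"slide": [-0.001, 0, 0], "rotation": [0, 0, 0], "jaw": 1}, {"slide": [-0.001, 0, 0], "rotation": [0, 0, 0], "jaw": 1}])

```text
time_s: 32.1
ee_pos: [0.5644, 0.2568, 0.2702]
tcp_rot: [[0.035, 0.999, 0.001], [0.999, -0.035, 0.002], [0.002, 0.0, -1.0]]
wrist_force: [0.3, 6.6, -1.7]
width: 0.0139
grasp_force: 58.5
```

Run:
```python
from h import *
s=read_state();print(s["ee_pos"].round(4),s["wrist_force"],s["torque"])
```

```text
[0.5644 0.2568 0.2702] [ 0.33594717  6.5630944  -1.70800872] [ 0.80625408 -0.07087501 -0.17417101]
```

>>> apply_moves(commands=[{"slide": [-0.001, 0, 0], "rotation": [0, 0, 0], "jaw": 1}, {"slide": [-0.001, 0, 0], "rotation": [0, 0, 0], "jaw": 1}])

```text
time_s: 32.35
ee_pos: [0.5643, 0.2551, 0.2702]
tcp_rot: [[0.035, 0.999, 0.001], [0.999, -0.035, 0.003], [0.003, 0.001, -1.0]]
wrist_force: [0.2, 7.2, -0.8]
width: 0.0135
grasp_force: 58.5
```

>>> apply_moves(commands=[{"slide": [-0.001, 0, 0], "rotation": [0, 0, 0], "jaw": 1}, {"slide": [0, 0, 0], "rotation": [0, 0, 0], "jaw": 1}])

```text
time_s: 32.6
ee_pos: [0.5642, 0.2546, 0.2703]
tcp_rot: [[0.035, 0.999, 0.001], [0.999, -0.035, 0.004], [0.004, 0.001, -1.0]]
wrist_force: [0.7, 8.0, -1.3]
width: 0.0141
grasp_force: 58.5
```

Run:
```python
from h import *
s=read_state();print(s["ee_pos"].round(4),s["wrist_force"],s["torque"])
```

```text
[0.5642 0.2546 0.2703] [ 0.67911829  7.97317357 -1.2863648 ] [ 1.22784231 -0.06227598 -0.25979328]
```

>>> apply_moves(commands=[{"slide": [-0.001, 0, 0], "rotation": [0, 0, 0], "jaw": 1}, {"slide": [-0.001, 0, 0], "rotation": [0, 0, 0], "jaw": 1}, {"slide": [0, 0, 0], "rotation": [0, 0, 0], "jaw": 1}])

```text
time_s: 32.98
ee_pos: [0.5641, 0.2537, 0.2705]
tcp_rot: [[0.034, 0.999, 0.001], [0.999, -0.034, 0.007], [0.007, 0.001, -1.0]]
wrist_force: [0.3, 10.4, -1.1]
width: 0.0141
grasp_force: 58.5
```

>>> apply_moves(commands=[{"slide": [-0.001, 0, 0], "rotation": [0, 0, 0], "jaw": 1}, {"slide": [0, 0, 0], "rotation": [0, 0, 0], "jaw": 1}])

```text
time_s: 33.22
ee_pos: [0.564, 0.2532, 0.2706]
tcp_rot: [[0.034, 0.999, 0.001], [0.999, -0.034, 0.008], [0.008, 0.001, -1.0]]
wrist_force: [-0.1, 12.7, -1.7]
width: 0.0139
grasp_force: 58.5
```

Run:
```python
from h import *
s=read_state();print(s["ee_pos"].round(4),s["wrist_force"],s["torque"])
```

```text
[0.564  0.2532 0.2706] [-0.05609717 12.74841362 -1.7487087 ] [ 1.96960891 -0.08418695 -0.20628636]
```

>>> apply_moves(commands=[{"slide": [-0.001, 0, 0], "rotation": [0, 0, 0], "jaw": 1}, {"slide": [0, 0, 0], "rotation": [0, 0, 0], "jaw": 1}, {"slide": [0, 0, 0], "rotation": [0, 0, 0], "jaw": 1}, {"slide": [0, 0, 0], "rotation": [0, 0, 0], "jaw": 1}, {"slide": [0, 0, 0], "rotation": [0, 0, 0], "jaw": 1}])

```text
time_s: 33.85
ee_pos: [0.564, 0.2528, 0.2706]
tcp_rot: [[0.033, 0.999, 0.002], [0.999, -0.033, 0.009], [0.009, 0.001, -1.0]]
wrist_force: [0.9, 13.1, -2.2]
width: 0.0134
grasp_force: 58.5
```

Run:
```python
from h import *
s=read_state();print(s["ee_pos"].round(4),s["wrist_force"],s["torque"])
```

```text
[0.564  0.2528 0.2706] [ 0.88582896 13.1485877  -2.16737635] [ 2.22940149 -0.09932521 -0.21909329]
```

>>> apply_moves(commands=[{"slide": [-0.0006, 0, 0], "rotation": [0, 0, 0], "jaw": 1}, {"slide": [0, 0, 0], "rotation": [0, 0, 0], "jaw": 1}, {"slide": [0, 0, 0], "rotation": [0, 0, 0], "jaw": 1}, {"slide": [0, 0, 0], "rotation": [0, 0, 0], "jaw": 1}])

```text
time_s: 34.35
ee_pos: [0.564, 0.2526, 0.2707]
tcp_rot: [[0.033, 0.999, 0.002], [0.999, -0.033, 0.01], [0.01, 0.001, -1.0]]
wrist_force: [1.6, 15.5, -2.3]
width: 0.0138
grasp_force: 58.5
```

>>> apply_moves(commands=[{"slide": [0.0015, 0, 0], "rotation": [0, 0, 0], "jaw": 1}, {"slide": [0.0015, 0, 0], "rotation": [0, 0, 0], "jaw": 1}, {"slide": [0.001, 0, 0], "rotation": [0, 0, 0], "jaw": 1}, {"slide": [0, 0, 0], "rotation": [0, 0, 0], "jaw": 1}])

```text
time_s: 34.85
ee_pos: [0.5642, 0.2545, 0.2704]
tcp_rot: [[0.034, 0.999, 0.001], [0.999, -0.034, 0.005], [0.005, 0.001, -1.0]]
wrist_force: [0.2, 9.1, -0.9]
width: 0.0138
grasp_force: 58.5
```

Run:
```python
from h import *
s=read_state();print(s["ee_pos"].round(4),s["wrist_force"],s["torque"])
```

```text
[0.5642 0.2545 0.2704] [ 0.24102073  9.12621938 -0.89557853] [ 1.43997079 -0.02487722 -0.18179508]
```

>>> apply_moves(commands=[{"slide": [0.001, 0, 0], "rotation": [0, 0, 0], "jaw": 1}, {"slide": [0.001, 0, 0], "rotation": [0, 0, 0], "jaw": 1}, {"slide": [0, 0, 0], "rotation": [0, 0, 0], "jaw": 1}])

```text
time_s: 35.22
ee_pos: [0.5643, 0.2554, 0.2702]
tcp_rot: [[0.035, 0.999, 0.001], [0.999, -0.035, 0.003], [0.003, 0.001, -1.0]]
wrist_force: [0.2, 5.4, -2.0]
width: 0.0136
grasp_force: 58.5
```

>>> apply_moves(commands=[{"slide": [0, 0, 0], "rotation": [0, 0, 0], "jaw": -1}, {"slide": [0, 0, 0], "rotation": [0, 0, 0], "jaw": -1}, {"slide": [0, 0, 0], "rotation": [0, 0, 0], "jaw": -1}, {"slide": [0, 0, 0], "rotation": [0, 0, 0], "jaw": -1}, {"slide": [0, 0, 0], "rotation": [0, 0, 0], "jaw": -1}, {"slide": [0, 0, 0], "rotation": [0, 0, 0], "jaw": -1}, {"slide": [0, 0, 0], "rotation": [0, 0, 0], "jaw": -1}, {"slide": [0, 0, -0.01], "rotation": [0, 0, 0], "jaw": -1}, {"slide": [0, 0, -0.02], "rotation": [0, 0, 0], "jaw": -1}, {"slide": [0, 0, -0.03], "rotation": [0, 0, 0], "jaw": -1}, {"slide": [0, 0, -0.04], "rotation": [0, 0, 0], "jaw": -1}, {"slide": [0.03, 0, -0.02], "rotation": [0, 0, 0], "jaw": -1}, {"slide": [0.04, 0, 0], "rotation": [0, 0, 0], "jaw": -1}, {"slide": [0.04, 0, 0], "rotation": [0, 0, 0], "jaw": -1}, {"slide": [0, 0, 0], "rotation": [0, 0, 0], "jaw": -1}, {"slide": [0, 0, 0], "rotation": [0, 0, 0], "jaw": -1}])

```text
time_s: 37.22
ee_pos: [0.5684, 0.3639, 0.3911]
tcp_rot: [[0.036, 0.999, 0.001], [0.999, -0.036, 0.0], [0.0, 0.001, -1.0]]
wrist_force: [0.4, -0.2, 0.1]
width: 0.0857
grasp_force: 0.0
```

Run:
```python
from rel import *
s=read_state();print(s["ee_pos"].round(4),s["wrist_force"],s["width"],s["time_s"])
for c in ["scene","side"]:
    k=calibration(c);im=snapshot(c);R=regions_of(c,"pin")
    cv2.imwrite(f"pics/f_{c}.png",cv2.resize(im[110:240,170:330,::-1],None,fx=2.5,fy=2.5))
    if not R: print(c,"none");continue
    P=np.argwhere(R[0]["mask"])[:,::-1].astype(float)
    x,y,th=BP[c];b=np.array([np.cos(th),np.sin(th),0]);M=np.array([x,y,.265]);e=proj(k,[M,M-b*.15]);d=(e[1]-e[0])/np.hypot(*(e[1]-e[0]));t=(P-e[0])@d
    L=np.arange(-.05,.25,.001);print(c,np.interp(t.max(),[(proj(k,M-b*q)[0]-e[0])@d for q in L],L)*1e3)
```

```text
[0.5684 0.3639 0.3911] [ 0.41199264 -0.16149912  0.12209615] 0.08565397556818274 37.225
scene 96.22232139291661
side 96.35306662235745
```

View pics/f_scene.png

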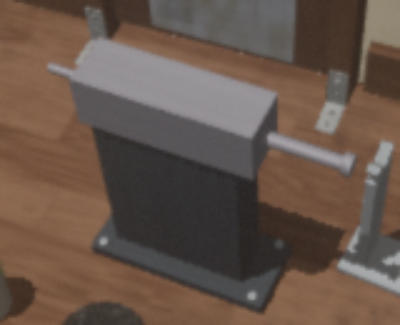

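The pin sits in the bore with its head at (347,163), the plunger tail shows at (60,70), and the gripper is clear. Handing in.

```bash
python3 -c "
from plant import *
print(hand_in())"
```

```text
the job is handed in; nothing more can be done
None
```

The job is handed in; the script gave no verdict. The pin went about 110 mm into the bore and was let go, then was gripped again about 38 mm from the head and pushed on to about 165 mm. It was pressed home at about 15 N, the highest reading on the wrist sensor. The plunger took about 8 mm before the buffer stiffened, and the pin was left in the bore with the gripper clear at 37 s.

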